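Set up a vacuum filtration behind its guard

ROBOT

A 7-joint arm with a two-finger parallel gripper is mounted at the origin on the work surface. World frame = base frame: x ahead of the robot, y to its left, z up, the work surface at z = 0. Lengths are in mm, angles in rad, forces in N, time in s.
With the tool pointing down it reaches from about 400 to 850 mm from the base axis. Payload 6.9 kg.
Tool frame: the origin (TCP) lies between the finger pads; the fingertips stand 25 mm ahead of it and the grasp point (between the pads) lies 6 mm ahead of it; z points along the fingers, y is the direction in which the jaws open and shut (so a half turn about z gives the same grasp; the last joint's range is limited). The gripper opens to 85 mm and grips with 20 to 120 N. Pads are 22 mm wide; open, the fingers measure 114 mm over their backs; the gripper's body (76 mm by 85 mm) begins 54 mm behind the grasp point. The pads swing forward as they close: fully open they stand 13 mm farther back than shut.
Start: joints at [1.232, 0.507, -0.238, 1.5, 0.126, 1.149, -0.155], TCP at [268.33, -564.457, 256.275] pointing down, gripper open.
Joint ranges: [-3.08, 3.08], [-0.24, 2.05], [-1.43, 1.35], [0, 2.5], [-1.52, 4.66], [0.17, 1.96], [-2.89, 2.89]. Speed limits (rad/s): [2.39, 2.39, 3.14, 3.14, 3.14, 3.14, 3.14].

INTERFACE

Orientations are given as a 3x3 rotation matrix whose columns are the frame's x, y, z axes.
In Python, from bench import status, viewer, job gives the robot as it stands. The module is installed in compiled form; this text tells all that it offers.
- The arm moves only by the shell command python3 -m crank 'ROWS' [FORCE]. ROWS is a JSON object of lists of equal length, an entry for each row: "offset": the shift along the tool's x, y, z in m, a list of three; "yaw": the turn about the tool's z in degrees; "gripper": the closure in counts, from 0 (fully open) to 255 (shut). In form: {"offset": [[dx, dy, dz], ...], "yaw": [yaw, ...], "gripper": [gripper, ...]}. A call has 1 to 5 rows; each row is the pose to reach, as a shift and turn from the pose measured when the call began, along the tool's axes at that moment; what a row does not reach only later rows make up. A row lasts 1/12 s, in which the tool goes at most 41.7 mm and 7.16 degrees, less where a joint would pass 70% of its speed; a pose out of reach is approached as far as the arm can. A call with a gripper value outside its range is refused whole. The fingers move at their own pace and stop on an object; FORCE is the grip in N (left out, the last holds). Time passes only in rows, so rows that repeat a pose let the fingers close. It gives the time, the measured TCP pose, the force and the opening at its end, in the units of the state.
- status.get_state(): the state, without advancing time (a new reading comes with each control period).
- viewer.read_camera(name): name is "side" or "top" or "wrist"; returns a dict with "frame" (400x640x3 uint8, red, green, blue), "mtx" (3x3 intrinsics, pixels), "R" (3x3) and "t" (3): a world point X has camera coordinates R X + t; the wrist camera has in their place "tool_from_camera" (4x4, takes a point from camera to tool coordinates, whose origin is the TCP and whose axes are the flange's). Camera axes: x right, y down, z forward; pixel columns grow to the right and rows downward; lengths in mm; the calibration is good to about 2 mm. A picture is of the moment at which its call begins: read the wrist's pose just before it. There is no depth.
- job.finish_job(): hands the job in, once; it reports no verdict.
The state is a dict: "time_s": time; "q": joint angles; "qd": joint speeds; "tau": joint torques, N m; "eef_pos": TCP position; "ee_rot": TCP orientation; "force": force on the tool from outside, world axes, zero at the start; "torque": the same for the moment, N m; "finger_gap": finger opening in mm.
Only numpy, scipy, OpenCV 4.12 (cv2) and the standard library are available. Lean on these libraries where they do the work, as an engineer would, in place of code of your own. Each camera call takes 0.05 s, during which the arm holds its last target.

TASK

Set up the vacuum filtration: put the middle-sized black rubber sleeve narrow end down into the neck of the glass flask, and then set the white porcelain funnel into the sleeve, both seated snugly and upright with only a light push, for the flask is glass. Then slide the clear guard shut in front of the flask until its latch clicks, and leave everything on the bench that is not needed where it stands.

Things in the scene. Friction and masses are not known exactly. Their poses are not given: they have to be found in the camera images.
- sleeve_mid (a point): the middle-sized of three black rubber tapered sleeves, standing on its narrow end: its centre, half-way up its axis (z up along it). 44 mm high: outside it tapers from 30 mm wide at the foot to 47 mm at 30 mm up; the top 14 mm are a straight collar 54 mm wide, to grip. The tapered bore runs right through: 20 mm wide at the foot, 44.6 mm at the top. 30 to 65 g.
- sleeve: the same sleeve; origin under its foot. Its outside, its bore, the flask's seat and the funnel all share one taper (radius grows 0.28 mm per mm of height). Rubber: a light push of 5 to 10 N after it touches seats it.
- sleeve_big_mid (a point): the largest black sleeve (collar 69 mm, height 56 mm), not needed; its centre
- sleeve_small_mid (a point): the smallest black sleeve (collar 39 mm, height 32 mm), not needed; its centre. The three sleeves stand in a row in any order.
- flask_mouth (a point): centre of the glass filter flask's mouth, level with the rim, z up. Neck 50 mm wide outside; inside a tapered seat that matches the sleeve, 41 mm wide at the rim, 16 mm deep, open below. With the sleeve seated, the sleeve's centre is 2 mm (+-1.5) above the rim, its foot 20 mm below it, its collar's underside 10 mm above it.
- flask: the conical glass flask, held fast in the filtration station by a weighted collar; origin under its foot, 145 mm below its rim. A side tube points away from the guard.
- funnel_mid (a point): white porcelain funnel, upright in either seat of the rack (lifts straight out): on its axis half-way up, 64 mm above its foot, z up. 128 mm high: stem 13 mm wide for 25 mm, then a taper to 49 mm wide at 89 mm up, a shoulder, and a straight cup 60 mm wide with 4 mm walls from 95 to 128 mm up, to grip. 110 to 225 g.
- funnel: the same funnel; origin at the foot of its stem. In the rack the foot is about 14 mm above the bench. Seated in the sleeve, the funnel's centre is 4.5 mm (+-1.5) above the sleeve's centre, its foot 38 mm below the sleeve's foot, and its cup's rim about 71 mm above the flask's rim.
- spare_funnel_mid (a point): blue plastic conical funnel, 109 mm high, 80 mm wide at the mouth, hanging in the rack's other seat, not needed; on its axis half-way up
- rack: white funnel rack, fixed: 86 x 200 x 80 mm, two conical seats with blue inserts in its top, 50 mm to either side of its centre along its y axis; origin on the bench under its centre
- station: filtration station, fixed: grey tray with the flask, clear wings and fixed front pane (150 mm high) and the guard; origin on the bench under the flask's axis, x pointing away from the guard, y along its slide. Tray: x -122 to 68, y -260 to 125 mm. Trap bottle at y -185, 130 mm high. Guard's plane at x -97 mm. Latch on a post at x -126 to -85, y 62 to 123 mm, up to 198 mm high.
- guard (a joint): the sliding guard, a clear pane 170 mm wide, 168 mm high, with aluminium edges and an orange pull on top: the opening in m, 0 shut (it stops at -0.003), up to 0.165; it shuts towards the station's +y. About 2 N moves it, the latch needs about 5 N more in the last 20 mm; it stays where it is left.
- guard_pull (a point): centre of the orange pull on the guard's top edge: an upright block 16 mm thick (station x), 24 mm long (along the slide), 40 mm high, from 168 to 208 mm above the bench. When shut it is straight in front of the flask.
- latch (a joint): the brass spring bolt of the guard's latch, with a red knob, in m: 0 is down. A steel bar on the guard's leading edge lifts it some 7 mm as the guard comes home, and it snaps down to 0 behind the bar when the guard is fully shut.
- bottle_a_mid (a point): small white bottle, 40 mm wide, 82 mm high, in front of the station; its centre
- bottle_b_mid (a point): small yellowish bottle, 44 mm wide, 90 mm high, in front of the station; its centre
- bottle_c_mid (a point): large full white bottle, does not budge, 86 mm wide, 165 mm high, right of the station; its centre
- dishes_mid (a point): stack of pink culture dishes, does not budge, 90 mm wide, 90 mm high, on the left; its centre
- burner: gas burner on a heavy foot 84 mm wide, 136 mm high, fixed, in front of the station; origin under its centre
Mind the look-alikes: they are no part of the job. What is shaped like the sleeve but pink or red is not meant.

How it is judged:
By the outcome, as a careful person would: the job done as asked, in the order asked, and still so for the second after the job is handed in, with the robot touching nothing.
It also fails if it takes over 66 s, if anything falls off the work surface, if the arm or the gripper's body presses on something with over 40 N, if the wrist force passes 120 N, or if a joint passes its speed limit or range.

## Working session

There is one attempt and no reset: what is moved stays moved. The work goes in short steps, Python scripts to look and compute and a shell command to move; the robot and the scene stay as the last step left them, time stands still between calls to the robot, and variables do not carry over. Pictures are saved under pics/ and viewed, and the job is handed in when it is done.

```bash
mkdir -p pics; ls; python3 - <<'E'
from bench import status, viewer
import cv2
s=status.get_state(); print({k:(v if not hasattr(v,'tolist') else v.tolist()) for k,v in s.items()})
for n in ("side","top","wrist"):
    d=viewer.read_camera(n); cv2.imwrite(f"pics/{n}0.png",d["frame"][:,:,::-1])
    print(n,{k:d[k] for k in d if k!="frame"})
E
```

```text
pics
{'time_s': 0.0, 'q': [1.2324894808075313, 0.5083262807448258, -0.2375052319742939, 1.5011465386077356, 0.12572188922739852, 1.148911554217446, -0.15479365189227168], 'qd': [0.0013930621987349365, 0.0007232137243339159, 0.0016186012911051167, -0.00011016054191436005, -0.0012959268048980325, -0.0011255268405566494, -0.0007588438573468215], 'tau': [-0.0003841452689812286, -62.060322761535645, -2.186046838760376, -24.965835213661194, 0.012861669820267707, 0.01191002782434225, -1.833862128819419e-06], 'eef_pos': [268.0758843826696, -564.0703888337537, 255.4314178328455], 'ee_rot': [[0.9031162492516709, 0.4293953255687417, -0.0008334970353728495], [0.42939612924647663, -0.903114840881128, 0.0015963609860615712], [-6.727359714039473e-05, -0.0017995999469111617, -0.9999983784558323]], 'force': [-0.014191991937616142, -0.640225462077959, 0.3459121038047044], 'torque': [0.005655295158782278, 0.07644171687055189, 0.0003286775361717], 'finger_gap': 85.36490547965}
side {'mtx': array([[506.7066515 ,   0.        , 322.81156302],
       [  0.        , 506.7066515 , 203.00725919],
       [  0. 
[... 457 characters left out ...]
0.00390435],
       [-0.97786369,  0.02282949, -0.2079938 ],
       [ 0.20784232, -0.00884508, -0.97812235]]), 't': array([  27.01190485,  469.04559435, 1396.82535827])}
wrist {'mtx': array([[353.43354964,   0.        , 315.41883681],
       [  0.        , 353.43354964, 195.33959821],
       [  0.        ,   0.        ,   1.        ]]), 'tool_from_camera': array([[ 2.11349551e-04, -9.62060183e-01, -2.72837240e-01,
         7.01940694e+01],
       [ 9.99999402e-01,  4.96011981e-04, -9.74368282e-04,
        -1.70226003e-01],
       [ 1.07273147e-03, -2.72836871e-01,  9.62059713e-01,
        -1.17481360e+02],
       [ 0.00000000e+00,  0.00000000e+00,  0.00000000e+00,
         1.00000000e+00]])}
```

View pics/side0.png

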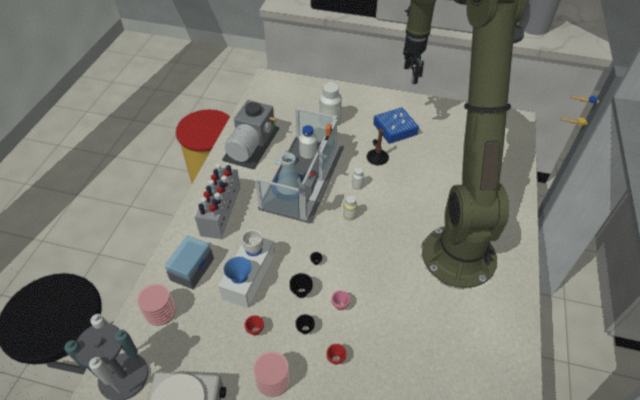

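View pics/top0.png

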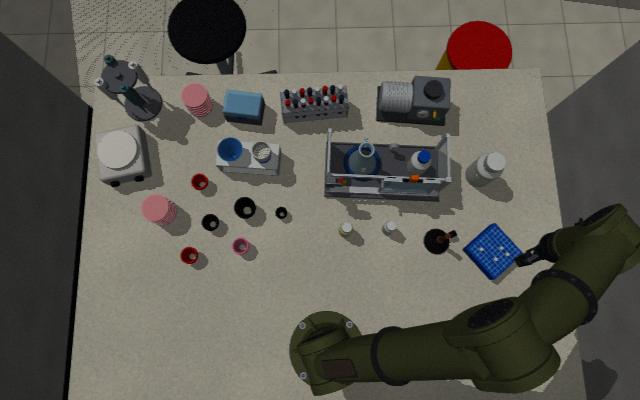

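View pics/wrist0.png

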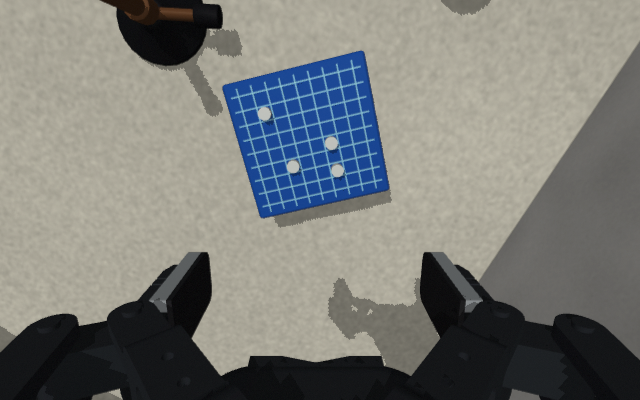

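```bash
cat > h.py <<'E'
import numpy as np, cv2
from bench import status, viewer
def cam(n):
    s=status.get_state(); d=viewer.read_camera(n)
    if n=="wrist":
        T=d["tool_from_camera"]; Rw=np.array(s["ee_rot"]); p=np.array(s["eef_pos"])
        Rc=Rw@T[:3,:3]; c=Rw@T[:3,3]+p
        d["R"]=Rc.T; d["t"]=-Rc.T@c
    return d
def ray(d,px):
    K=d["mtx"];R=np.array(d["R"]);t=np.array(d["t"])
    v=R.T@np.linalg.solve(K,[px[0],px[1],1.]); return -R.T@t, v/np.linalg.norm(v)
def onz(d,px,z):
    c,v=ray(d,px); return c+v*(z-c[2])/v[2]
def tri(obs):
    A=np.zeros((3,3));b=np.zeros(3);L=[]
    for d,px in obs:
        c,v=ray(d,px);P=np.eye(3)-np.outer(v,v);A+=P;b+=P@c;L.append((c,P))
    x=np.linalg.solve(A,b); return x,[float(np.linalg.norm(P@(x-c))) for c,P in L]
def proj(d,X):
    q=d["mtx"]@(np.array(d["R"])@np.array(X,float)+np.array(d["t"])); return q[:2]/q[2]
def crop(d,x0,y0,x1,y1,k,name):
    im=d["frame"][y0:y1,x0:x1,::-1]
    cv2.imwrite(name,cv2.resize(im,None,fx=k,fy=k,interpolation=cv2.INTER_CUBIC))
E
python3 - <<'E'
from h import *
import pickle
t=cam("top");s=cam("side")
pickle.dump((t,s),open("c0.pkl","wb"))
crop(t,320,120,460,210,5,"pics/t_st.png")
crop(t,175,125,295,215+55,5,"pics/t_sl.png")
crop(s,250,80,350,225,4,"pics/s_st.png")
crop(s,210,225,360,375,5,"pics/s_sl.png")
E
```

```text
(no output)
```

View pics/t_st.png

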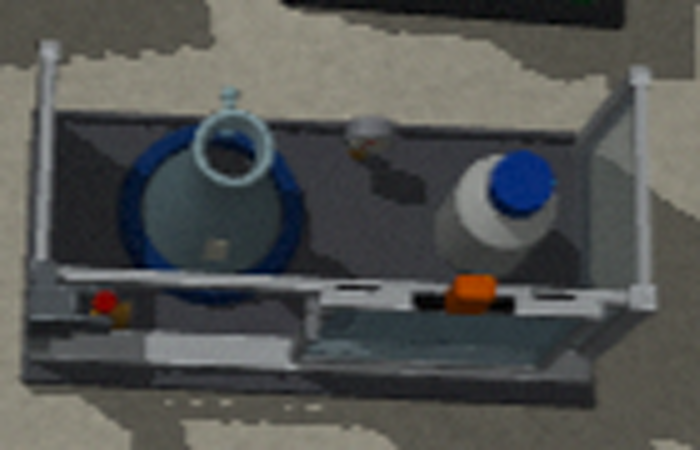

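View pics/t_sl.png

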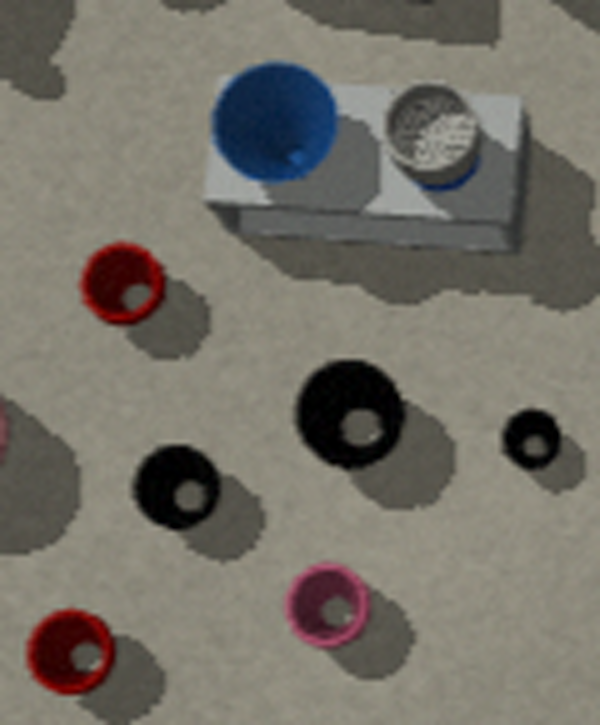

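View pics/s_st.png

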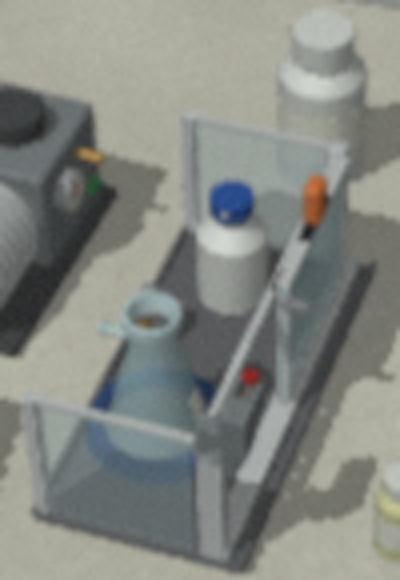

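View pics/s_sl.png

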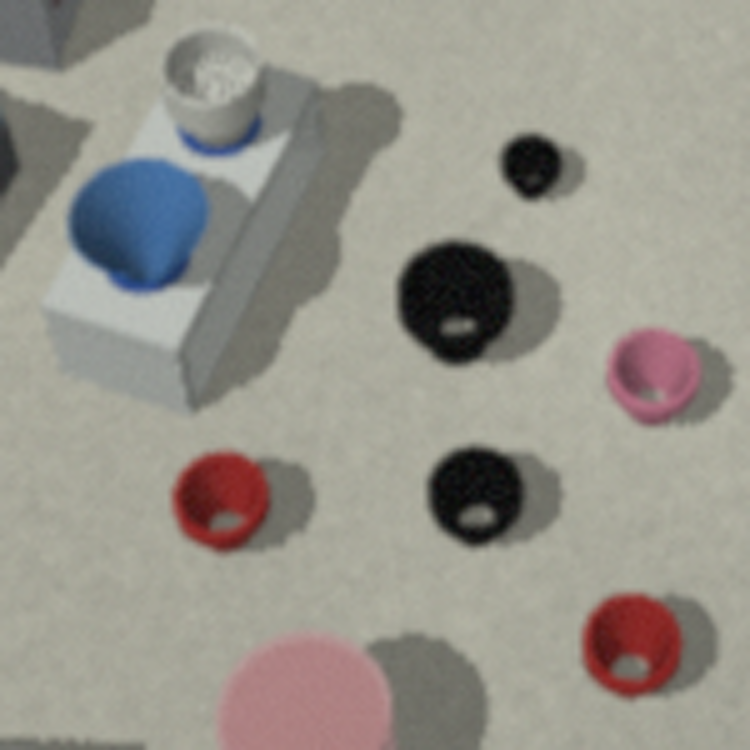

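```bash
python3 - <<'E'
from h import *
import pickle
t,s=pickle.load(open("c0.pkl","rb"))
P={"mid_rim(44)":((210.4,222.4),(305.2,321.4)),"flask(145)":((366.8,149.4),(288,158.2)),"funnel_rim(142)":((261.5,150.2),(253,238.4)),
"pull":((414.6,179),(328.75,130)),"knob":((341,180.4),(312.5,174)),
"big_rim56":((245,207.5),(301.2,282)),"blue":((230,149.5),(238,268)),"trapcap130":((424.4,156.6),(307.8,130.5))}
for n,(a,b) in P.items():
    x,r=tri([(t,a),(s,b)]); print(n,x.round(1),np.round(r,1))
for n,a,z in [("botA",(390,228),82),("botB",(346,230),90),("botC",(491,162),165),("burner",(437,241),0),("dish",(156,209),90),("smallrim",(281.3,212.5),32)]: print(n,onz(t,a,z).round(0))
# station axes: wing tops
for n,a in [("leftback",(330,129.5)),("rightback",(448,135)),("rightfront",(448.5,179.5))]: print(n,onz(t,a,150).round(0))
# rack top corners
for a in [(219.5,142),(279.5,144.5),(279,168),(216.5,165.5)]: print("rack",onz(t,a,80).round(0))
E
```

```text
mid_rim(44) [403.6 364.6  43.6] [0.2 0.2]
flask(145) [ 601.8 -138.7  150.8] [1.3 1.3]
funnel_rim(142) [611.9 189.2 133.1] [2. 2.]
pull [ 495.9 -272.7  183.3] [1. 1.]
knob [494.4 -52.8 191.7] [1.1 1.1]
big_rim56 [447.3 251.5  55.2] [0.3 0.3]
blue [621.6 290.3 121.1] [1. 1.]
trapcap130 [ 585.3 -324.7  115.8] [1.4 1.4]
botA [ 366. -208.   82.]
botB [362. -69.  90.]
botC [ 550. -514.  165.]
burner [ 331. -375.    0.]
dish [442. 525.  90.]
smallrim [433. 136.  32.]
leftback [671. -27. 150.]
rightback [ 645. -395.  150.]
rightfront [ 501. -384.  150.]
rack [663. 333.  80.]
rack [650. 137.  80.]
rack [570. 139.  80.]
rack [583. 341.  80.]
```

```bash
cat > go.py <<'E'
import sys, numpy as np
from bench import status
# go.py x y z ang : tool-frame offset (m) and yaw to bring GRASP POINT (TCP+6mm) to x y z, tool-x at world angle ang
x,y,z,a=map(float,sys.argv[1:5]); s=status.get_state()
R=np.array(s["ee_rot"]); p=np.array(s["eef_pos"])
d=R.T@(np.array([x,y,z+6])-p)/1000
cur=np.degrees(np.arctan2(R[1,0],R[0,0]))
yaw=-(((a-cur)+180)%360-180)
print("t",round(s["time_s"],2),"grasp",(p+6*R[:,2]).round(1),"ang",cur.round(1),"tilt",R[:2,2].round(4),"off",d.round(4).tolist(),"yaw",round(yaw,1),"F",np.round(s["force"],1),"gap",round(s["finger_gap"],1),"q",np.round(s["q"],2))
E
python3 go.py 480 -150 250 86
```

```text
t 0.25 grasp [ 268.2 -564.3  249.9] ang 25.4 tilt [-0.0003  0.0008] off [0.3691, -0.2832, 0.0001] yaw -60.6 F [-0.4  0.1  0.5] gap 85.4 q [ 1.23  0.51 -0.24  1.5   0.13  1.15 -0.15]
```

```bash
python3 -m crank '{"offset": [[0.369,-0.283,-0.02],[0.369,-0.283,-0.02],[0.369,-0.283,-0.02],[0.369,-0.283,-0.02],[0.369,-0.283,-0.02]], "yaw": [-60,-60,-60,-60,-60], "gripper": [0,0,0,0,0]}' 30; python3 go.py 480 -150 260 86
```

```text
time_s: 0.67
eef_pos: [363.5, -377.3, 265.3]
ee_rot: [[0.476, 0.879, -0.0], [0.879, -0.476, 0.0], [0.0, -0.0, -1.0]]
force: [0.3, -0.2, 0.6]
finger_gap: 85.4
t 0.67 grasp [ 363.5 -377.2  259.3] ang 61.6 tilt [-0.0001  0.0003] off [0.2553, -0.0057, -0.0007] yaw -24.4 F [ 0.3 -0.2  0.6] gap 85.4 q [ 1.07  0.36 -0.45  1.75  0.17  1.07  0.07]
```

```bash
python3 go.py 590 -200 275 86;
```

```text
t 0.67 grasp [ 363.5 -377.2  259.3] ang 61.6 tilt [-0.0001  0.0003] off [0.2637, 0.1148, -0.0157] yaw -24.4 F [ 0.3 -0.2  0.6] gap 85.4 q [ 1.07  0.36 -0.45  1.75  0.17  1.07  0.07]
```

```bash
python3 -m crank '{"offset": [[0.264,0.115,-0.016],[0.264,0.115,-0.016],[0.264,0.115,-0.016],[0.264,0.115,-0.016],[0.264,0.115,-0.016]], "yaw": [-24,-24,-24,-24,-24], "gripper": [0,0,0,0,0]}' >/dev/null;python3 go.py 590 -200 275 86
```

```text
t 1.08 grasp [ 527.5 -249.1  271. ] ang 85.7 tilt [-0.0001 -0.    ] off [0.0536, 0.0587, -0.004] yaw -0.3 F [ 0.9 -1.5  0.2] gap 85.0 q [ 0.77  0.46 -0.57  1.58  0.26  1.18  0.06]
```

```bash
python3 -m crank '{"offset": [[0.054,0.059,-0.004],[0.054,0.059,-0.004],[0.054,0.059,-0.004],[0.054,0.059,-0.004]], "yaw": [0,0,0,0], "gripper": [0,0,0,0]}' >/dev/null;python3 go.py 590 -200 275 86; python3 - <<'E'
from h import *
import pickle
d=cam("wrist"); pickle.dump(d,open("w1.pkl","wb")); cv2.imwrite("pics/w1.png",d["frame"][:,:,::-1])
for X in [(602,-139,145),(505,-132,190),(496,-273,208),(612,189,142)]: print(X,proj(d,X).round(0))
E
```

```text
t 1.42 grasp [ 591.9 -196.5  274.5] ang 86.0 tilt [0.0001 0.0016] off [-0.0036, -0.0017, -0.0005] yaw 0.0 F [ 0.  -0.6 -0.4] gap 85.2 q [ 0.62  0.53 -0.57  1.46  0.29  1.24 -0.05]
(602, -139, 145) [323. 113.]
(505, -132, 190) [156. 116.]
(496, -273, 208) [172. 346.]
(612, 189, 142) [ 300. -625.]
```

View pics/w1.png

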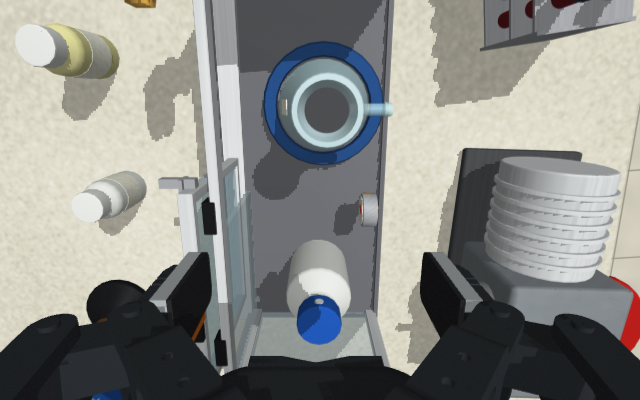

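```bash
python3 - <<'E'
from h import *
import pickle
d=pickle.load(open("w1.pkl","rb"))
crop(d,260,40,410,170,5,"pics/w1c.png")
im=d["frame"].astype(int); sub=im[40:170,260:410]
hsv=cv2.cvtColor(d["frame"],cv2.COLOR_RGB2HSV)[40:170,260:410]
print(hsv[69,::6].tolist())
E
```

```text
[[110, 13, 116], [108, 181, 142], [108, 179, 140], [102, 16, 81], [33, 19, 124], [94, 36, 112], [94, 32, 224], [95, 36, 161], [113, 13, 81], [110, 9, 81], [120, 13, 81], [120, 16, 82], [120, 16, 82], [120, 13, 81], [120, 13, 81], [95, 37, 124], [93, 36, 126], [93, 29, 230], [96, 45, 198], [101, 69, 217], [101, 71, 218], [94, 38, 228], [88, 19, 228], [24, 24, 223], [26, 23, 223]]
```

View pics/w1c.png

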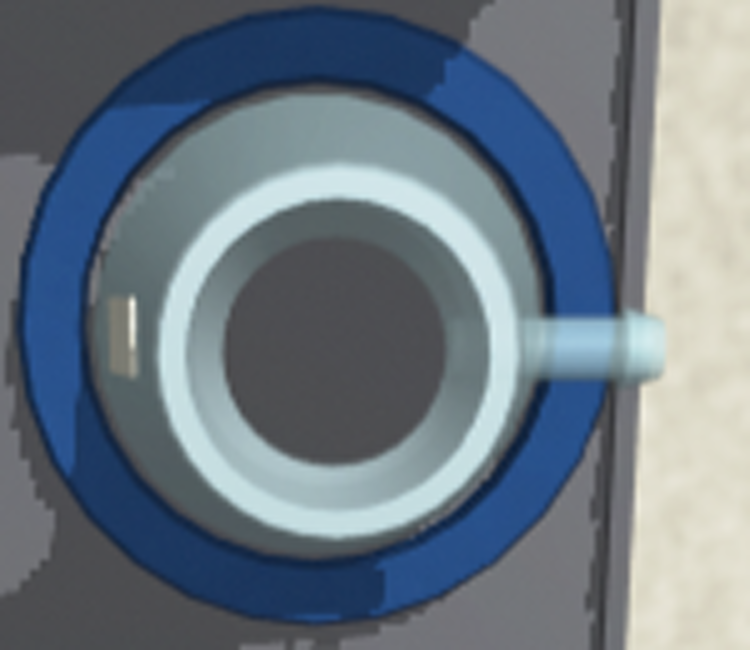

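```bash
python3 - <<'E'
from h import *
import pickle
d=pickle.load(open("w1.pkl","rb")); t,s=pickle.load(open("c0.pkl","rb"))
p=(327.4,109.6)
print(onz(d,p,145), tri([(d,p),(t,(366.8,149.4)),(s,(288,158.2))]))
print(tri([(d,p),(t,(366.8,149.4))]),tri([(d,p),(s,(288,158.2))]))
# diameter check
print(np.linalg.norm(onz(d,(260+158/5,110),145)-onz(d,(260+521/5,110),145)))
# guard leading edge line / white channel for station yaw: front pane top edge?
for a in [(386,0),(376,310)]: print(onz(d,a,12))
E
python3 go.py 612 60 275 86
```

```text
[ 605.08713457 -136.71297107  145.        ] (array([ 602.86104864, -137.9267998 ,  150.86819896]), [2.5036246506932733, 0.9155252712587625, 2.425362305484735])
(array([ 604.62174354, -137.89928515,  147.75515096]), [1.3458348105170823, 1.3458348105170934]) (array([ 602.61481558, -137.2269263 ,  151.26535218]), [2.4051416569713564, 2.40514165697137])
50.57074977205994
[672.72249605 -41.21590061  12.        ]
[ 655.07033271 -388.75655516   12.        ]
t 1.47 grasp [ 590.5 -198.9  274.4] ang 85.9 tilt [-0.001   0.0001] off [0.2598, 0.0027, -0.0006] yaw -0.1 F [-0.4  0.5  0.1] gap 85.7 q [ 0.62  0.52 -0.57  1.46  0.29  1.24 -0.05]
```

```bash
python3 -m crank '{"offset": [[0.33,0.0,-0.01],[0.33,0,-0.01],[0.33,0,-0.01],[0.33,0,-0.01],[0.33,0,-0.01]], "yaw": [0,0,0,0,0], "gripper": [0,0,0,0,0]}' >/dev/null;python3 go.py 605 125 285 86
```

```text
t 1.88 grasp [604.7   7.1 281.1] ang 85.6 tilt [-0.0011 -0.0014] off [0.1175, -0.0087, -0.0041] yaw -0.4 F [ 1.5 -0.6 -0.1] gap 85.3 q [ 0.31  0.49 -0.59  1.5   0.28  1.23 -0.4 ]
```

```bash
python3 -m crank '{"offset": [[0.117,-0.009,-0.004],[0.117,-0.009,-0.004],[0.117,-0.009,-0.004],[0.117,-0.009,-0.004],[0.117,-0.009,-0.004]], "yaw": [0,0,0,0,0], "gripper": [0,0,0,0,0]}' >/dev/null;python3 go.py 605 125 285 86;  python3 - <<'E'
from h import *
import pickle
d=cam("wrist"); pickle.dump(d,open("w2.pkl","wb")); cv2.imwrite("pics/w2.png",d["frame"][:,:,::-1])
E
python3 go.py 605 125 285 86
```

```text
t 2.3 grasp [604.1 125.1 285.1] ang 85.7 tilt [-0.001  -0.0017] off [-0.0001, 0.0009, 0.0001] yaw -0.3 F [ 0.5 -0.6 -0.6] gap 85.7 q [ 0.11  0.51 -0.6   1.46  0.29  1.26 -0.59]
t 2.35 grasp [604.5 122.8 284.8] ang 85.6 tilt [-0.0012 -0.0031] off [0.0022, 0.0003, -0.0002] yaw -0.4 F [ 0.8  0.1 -0.2] gap 85.8 q [ 0.11  0.51 -0.59  1.46  0.29  1.26 -0.59]
```

View pics/w2.png

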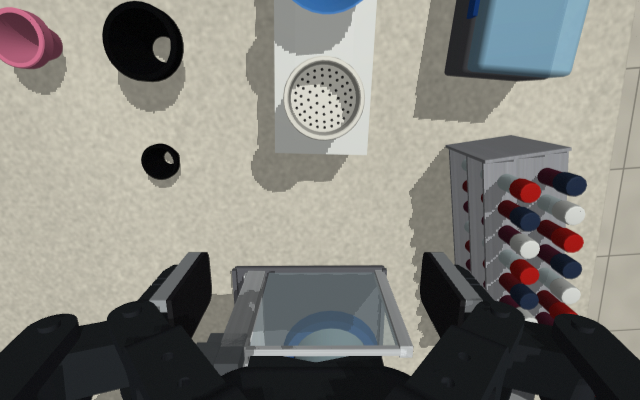

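```bash
python3 - <<'E'
from h import *
import pickle
d=pickle.load(open("w2.pkl","rb")); t,s=pickle.load(open("c0.pkl","rb"))
crop(d,270,40,380,160,5,"pics/w2c.png")
p=(324,97.3)
print(onz(d,p,142), tri([(d,p),(t,(261.5,150.2))]),tri([(d,p),(s,(253,238.4))]))
print(np.linalg.norm(onz(d,(284,97),142)-onz(d,(364,97),142)))
print(onz(d,(275,153),80),onz(d,(368,154),80),onz(d,(376,0),80),onz(d,(275,0),80))
E
python3 go.py 402 305 200 86
```

```text
[615.86740922 192.71774415 142.        ] (array([616.69494163, 191.50462435, 123.79109908]), [1.1507959988677983, 1.1507959988677925]) (array([612.93055586, 191.1613099 , 133.18155886]), [3.459371377994202, 3.459371377994176])
58.10548893519671
[568.14881838 145.54606278  80.        ] [654.77632783 138.2018      80.        ] [665.74806505 267.09534138  80.        ] [581.65614164 273.35880061  80.        ]
t 2.35 grasp [604.5 122.8 284.8] ang 85.6 tilt [-0.0012 -0.0031] off [0.1663, -0.2159, 0.0845] yaw -0.4 F [ 0.8  0.1 -0.2] gap 85.8 q [ 0.11  0.51 -0.59  1.46  0.29  1.26 -0.59]
```

View pics/w2c.png

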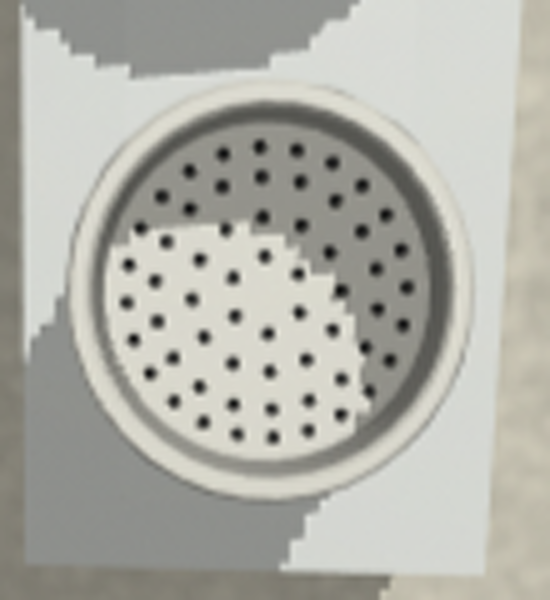

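```bash
python3 -m crank '{"offset": [[0.05,-0.11,0.01],[0.166,-0.216,0.08],[0.166,-0.216,0.085],[0.166,-0.216,0.085],[0.166,-0.216,0.085]], "yaw": [0,0,0,0,0], "gripper": [0,0,0,0,0]}' >/dev/null;python3 go.py 402 305 200 86
```

```text
t 2.77 grasp [455.  250.8 225.6] ang 85.2 tilt [-0.0002 -0.0045] off [0.0497, -0.0573, 0.0254] yaw -0.8 F [ 0.9  0.6 -0.4] gap 85.1 q [-0.12  0.41 -0.63  1.81  0.28  1.01 -0.94]
```

```bash
python3 -m crank '{"offset": [[0.05,-0.057,0.025],[0.05,-0.057,0.025],[0.05,-0.057,0.025],[0.05,-0.057,0.025],[0.05,-0.057,0.025]], "yaw": [-1,-1,-1,-1,-1], "gripper": [0,0,0,0,0]}' >/dev/null;python3 - <<'E'
from h import *
import pickle
d=cam("wrist"); pickle.dump(d,open("w3.pkl","wb")); cv2.imwrite("pics/w3.png",d["frame"][:,:,::-1])
E
python3 go.py 402 305 200 86
```

```text
t 3.23 grasp [404.3 303.  200.5] ang 86.0 tilt [ 0.0008 -0.0056] off [0.0019, -0.0024, 0.0005] yaw -0.0 F [ 0.4 -0.7 -0.3] gap 85.5 q [-0.25  0.42 -0.63  1.88  0.31  0.94 -1.1 ]
```

View pics/w3.png

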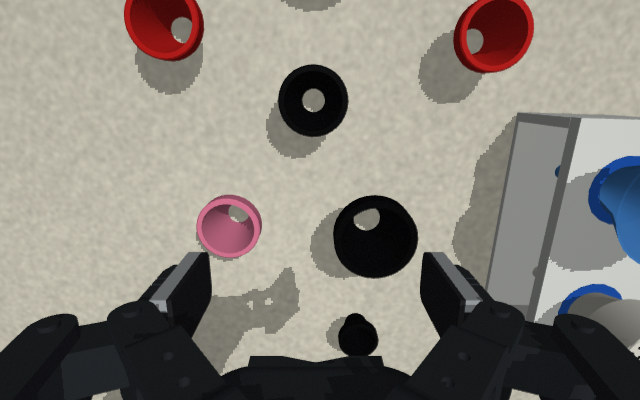

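```bash
cat >> h.py <<'E'
def blob(mask,seed):
    n,l,st,ce=cv2.connectedComponentsWithStats(mask.astype(np.uint8)); k=l[seed[1],seed[0]]
    cs,_=cv2.findContours((l==k).astype(np.uint8),cv2.RETR_EXTERNAL,cv2.CHAIN_APPROX_NONE)
    c=max(cs,key=cv2.contourArea); return st[k][:4],cv2.fitEllipse(c),c
E
python3 - <<'E'
from h import *
import pickle
d=pickle.load(open("w3.pkl","rb")); t,s=pickle.load(open("c0.pkl","rb"))
b,e,c=blob(d["frame"].max(2)<45,(290,100)); print(b,e)
p=e[0]
print(onz(d,p,44), tri([(d,p),(t,(210.4,222.4))]),tri([(d,p),(s,(305.2,321.4))]))
print(np.linalg.norm(onz(d,(b[0],100),44)-onz(d,(b[0]+b[2],100),44)))
print("hole",onz(d,(313.5,100),0))
E
```

```text
[278  65  70  72] ((312.61370849609375, 100.16661071777344), (68.19580841064453, 70.6834945678711), 3.434570550918579)
[407.08072358 368.41243033  44.        ] (array([406.57694306, 368.34755809,  26.55623821]), [0.43046270237621603, 0.430462702376105]) (array([405.0369713 , 367.77917754,  48.69399544]), [2.2030506489019794, 2.2030506489020447])
53.452262071084505
hole [407.49820228 367.72432376   0.        ]
```

```bash
python3 go.py 407 368 100 86
```

```text
t 3.23 grasp [404.3 303.  200.5] ang 86.0 tilt [ 0.0008 -0.0056] off [0.0656, -0.0019, 0.1001] yaw -0.0 F [ 0.4 -0.7 -0.3] gap 85.5 q [-0.25  0.42 -0.63  1.88  0.31  0.94 -1.1 ]
```

```bash
python3 -m crank '{"offset": [[0.03,-0.002,0.02],[0.065,-0.002,0.05],[0.065,-0.002,0.085],[0.065,-0.002,0.1],[0.065,-0.002,0.1]], "yaw": [0,0,0,0,0], "gripper": [0,0,0,0,0]}' >/dev/null;python3 go.py 407 368 37 86;python3 - <<'E'
from h import *
import pickle
d=cam("wrist"); pickle.dump(d,open("w4.pkl","wb")); cv2.imwrite("pics/w4.png",d["frame"][:,:,::-1])
E
python3 go.py 407 368 37 86
```

```text
t 3.65 grasp [407.3 364.3  96.6] ang 85.8 tilt [-0.0033 -0.0105] off [0.0042, -0.0004, 0.0596] yaw -0.2 F [-0.4 -0.8 -0.1] gap 85.3 q [-0.43  0.61 -0.54  1.89  0.44  0.77 -1.29]
t 3.7 grasp [407.9 365.1  98.7] ang 85.8 tilt [-0.0014 -0.0086] off [0.0033, -0.001, 0.0617] yaw -0.2 F [-0.2  0.2 -0.1] gap 85.2 q [-0.43  0.6  -0.54  1.89  0.44  0.78 -1.29]
```

View pics/w4.png

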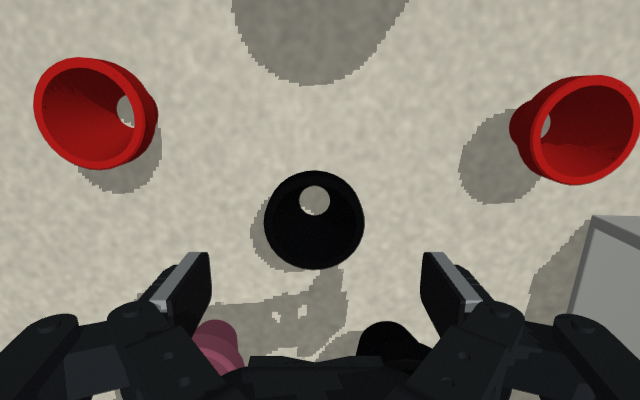

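```bash
python3 - <<'E'
from h import *
import pickle
d=pickle.load(open("w4.pkl","rb")); d3=pickle.load(open("w3.pkl","rb"))
b,e,c=blob(d["frame"].max(2)<45,(290,230)); print(b,e)
# rim: fit only upper part of contour
for z in (44,): print(onz(d,(b[0]+b[2]/2,220),z), onz(d,(314,b[1]),z), onz(d,(314,b[1]+b[3]),z))
print("hole",onz(d,(314.5,200),0))
print(tri([(d,(314.5,200)),(d3,(313.5,100))]))
print("rim z via two views", tri([(d,(314,b[1]+b[3]/2)),(d3,(312.8,100.5))]))
print("wid",np.linalg.norm(onz(d,(b[0],220),44)-onz(d,(b[0]+b[2],220),44)))
E
```

```text
[264 171 100  98] ((313.5448913574219, 220.0469512939453), (97.80274963378906, 98.95301818847656), 88.6689453125)
[407.59132269 370.30179782  44.        ] [409.54226976 396.66211565  44.        ] [405.4708779 341.6513031  44.       ]
hole [407.42195688 367.78360806   0.        ]
(array([ 4.07456933e+02,  3.67724212e+02, -1.83482809e-01]), [0.040275668941823446, 0.04027566894175531])
rim z via two views (array([407.26773462, 368.03485324,  37.85119242]), [0.11237288135423126, 0.11237288135415281])
wid 52.80088453220964
```

```bash
python3 go.py 407.4 368.5 36 86; python3 -m crank '{"offset": [[0.004,-0.001,0.03],[0.004,-0.001,0.05],[0.004,-0.001,0.0625],[0.004,-0.001,0.0625],[0.004,-0.001,0.0625]], "yaw": [0,0,0,0,0], "gripper": [0,0,0,0,0]}' 30 >/dev/null;python3 go.py 407.4 368.5 36 86
```

```text
t 3.7 grasp [407.9 365.1  98.7] ang 85.8 tilt [-0.0014 -0.0086] off [0.0039, -0.0007, 0.0627] yaw -0.2 F [-0.2  0.2 -0.1] gap 85.2 q [-0.43  0.6  -0.54  1.89  0.44  0.78 -1.29]
t 4.12 grasp [408.6 368.1  37.5] ang 85.7 tilt [-0.     -0.0082] off [0.0003, -0.0012, 0.0015] yaw -0.3 F [-0.6 -0.1  0.3] gap 85.5 q [-0.48  0.69 -0.48  1.93  0.52  0.65 -1.36]
```

```bash
python3 -m crank '{"offset": [[0,-0.001,0.001],[0,-0.001,0.001],[0,-0.001,0.001],[0,-0.001,0.001],[0,-0.001,0.001]], "yaw": [0,0,0,0,0], "gripper": [255,255,255,255,255]}' 30; python3 -m crank '{"offset": [[0,0,0],[0,0,0],[0,0,0]], "yaw": [0,0,0], "gripper": [255,255,255]}' >/dev/null;python3 go.py 604 -138 260 86
```

```text
time_s: 4.53
eef_pos: [408.4, 368.6, 43.9]
ee_rot: [[0.075, 0.997, 0.002], [0.997, -0.075, -0.007], [-0.007, 0.003, -1.0]]
force: [0.1, -0.9, 7.6]
finger_gap: 51.4
t 4.78 grasp [408.5 368.6  38.2] ang 85.7 tilt [ 0.0026 -0.0068] off [-0.492, 0.2338, -0.2178] yaw -0.3 F [-0.3 -0.4 -0.9] gap 50.9 q [-0.48  0.69 -0.48  1.93  0.52  0.65 -1.36]
```

```bash
python3 -m crank '{"offset": [[0,0,-0.03],[0,0,-0.07],[0,0,-0.11],[0,0,-0.12],[0,0,-0.12]], "yaw": [0,0,0,0,0], "gripper": [255,255,255,255,255]}' >/dev/null;python3 go.py 604 -138 260 86; python3 - <<'E'
from h import *
d=cam("wrist"); cv2.imwrite("pics/w5.png",d["frame"][:,:,::-1])
E
```

```text
t 5.2 grasp [409.2 371.  161.6] ang 85.7 tilt [ 0.0072 -0.0025] off [-0.493, 0.2334, -0.0957] yaw -0.3 F [-0.1 -0.4 -0.5] gap 51.2 q [-0.4   0.53 -0.6   1.82  0.38  0.91 -1.24]
```

View pics/w5.png

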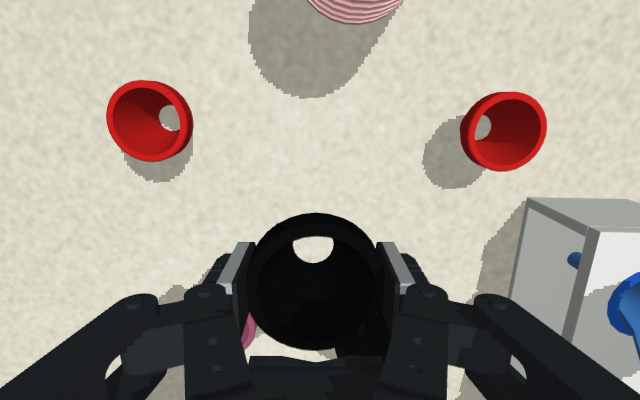

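```bash
python3 -m crank '{"offset": [[-0.493,0.233,-0.13],[-0.493,0.233,-0.13],[-0.493,0.233,-0.13],[-0.493,0.233,-0.13],[-0.493,0.233,-0.13]], "yaw": [0,0,0,0,0], "gripper": [255,255,255,255,255]}' >/dev/null;python3 go.py 604 -80 260 86
```

```text
t 5.67 grasp [480.1 178.2 206.7] ang 85.7 tilt [ 0.0019 -0.0063] off [-0.2485, 0.1431, -0.0514] yaw -0.3 F [ 0.9 -0.4 -0.5] gap 51.1 q [ 0.03  0.42 -0.63  1.86  0.31  0.96 -0.81]
```

```bash
python3 -m crank '{"offset": [[-0.362,0.151,-0.051],[-0.362,0.151,-0.051],[-0.362,0.151,-0.051],[-0.362,0.151,-0.051],[-0.362,0.151,-0.051]], "yaw": [0,0,0,0,0], "gripper": [255,255,255,255,255]}' >/dev/null;python3 go.py 604 -195 255 86
```

```text
t 6.08 grasp [544.3 -18.1 233.8] ang 85.7 tilt [-0.0013 -0.0065] off [-0.172, 0.0729, -0.0201] yaw -0.3 F [ 1.4  0.3 -0.6] gap 51.5 q [ 0.4   0.44 -0.61  1.74  0.29  1.06 -0.39]
```

```bash
python3 -m crank '{"offset": [[-0.172,0.073,-0.02],[-0.172,0.073,-0.02],[-0.172,0.073,-0.02],[-0.172,0.073,-0.02],[-0.172,0.073,-0.02]], "yaw": [0,0,0,0,0], "gripper": [255,255,255,255,255]}' >/dev/null;python3 -m crank '{"offset": [[0,0.002,0],[0,0.002,0]], "yaw": [0,0], "gripper": [255,255]}' >/dev/null;python3 go.py 604 -195 255 86; python3 - <<'E'
from h import *
import pickle
d=cam("wrist"); pickle.dump(d,open("w6.pkl","wb"));cv2.imwrite("pics/w6.png",d["frame"][:,:,::-1])
E
python3 go.py 604 -195 255 86
```

```text
t 6.67 grasp [ 604.8 -204.4  248.7] ang 85.1 tilt [-0.0094 -0.0081] off [0.0092, -0.0017, -0.0063] yaw -0.9 F [-0.7  0.7  0.1] gap 51.1 q [ 0.61  0.57 -0.57  1.46  0.32  1.22 -0.09]
t 6.72 grasp [ 604.8 -201.7  249.4] ang 85.3 tilt [-0.0088 -0.0069] off [0.0065, -0.0015, -0.0056] yaw -0.7 F [-0.4  1.   0.3] gap 51.3 q [ 0.61  0.57 -0.57  1.46  0.32  1.22 -0.09]
```

View pics/w6.png

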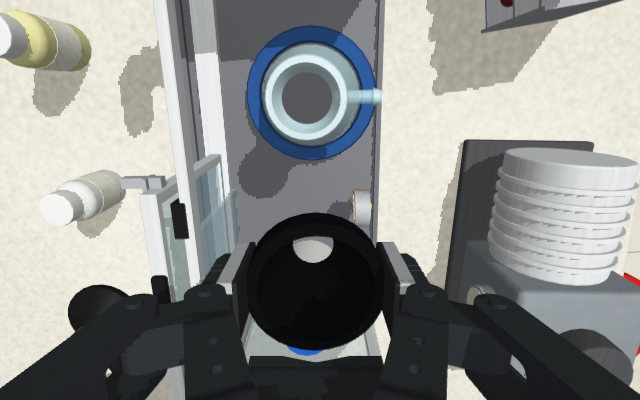

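```bash
python3 - <<'E'
from h import *
import pickle
d=pickle.load(open("w6.pkl","rb"))
crop(d,235,15,395,155,5,"pics/w6c.png")
crop(d,230,200,400,360,4,"pics/w6d.png")
E
```

```text
(no output)
```

View pics/w6c.png

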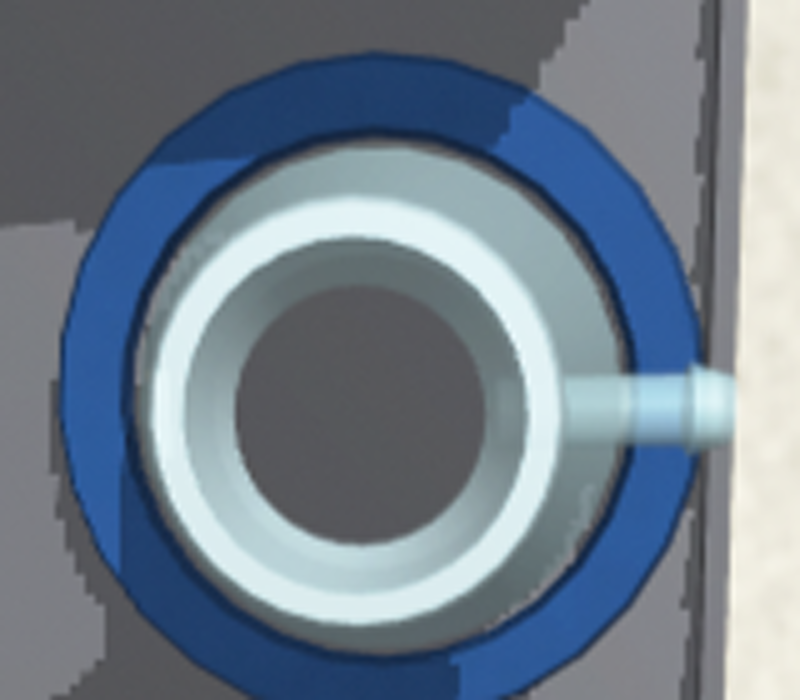

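View pics/w6d.png

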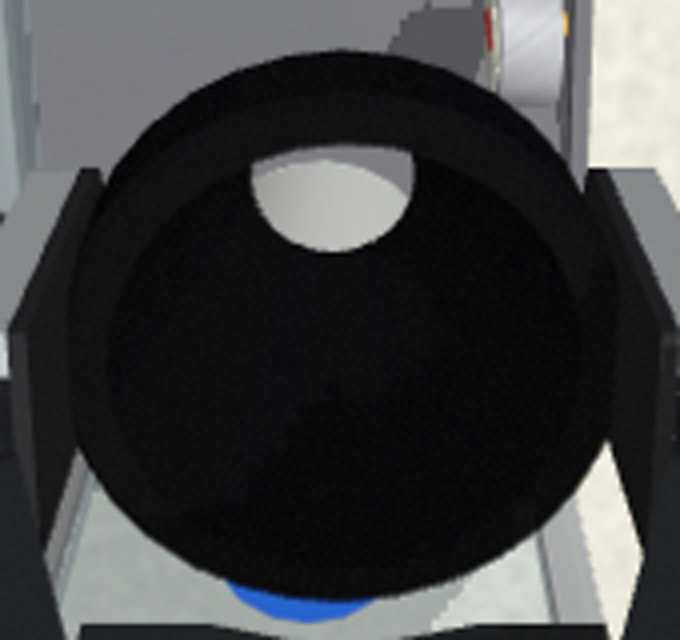

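```bash
python3 - <<'E'
from h import *
import pickle
d=pickle.load(open("w6.pkl","rb")); d1=pickle.load(open("w1.pkl","rb"))
p=(306.2,97.0)
print(onz(d,p,145),tri([(d,p),(d1,(327.4,109.6))]))
print(np.linalg.norm(onz(d,(265,97),145)-onz(d,(347.4,97),145)))
T=d["tool_from_camera"];K=d["mtx"]
def tool(px,ztool):
    v=T[:3,:3]@np.linalg.solve(K,[*px,1]); c=T[:3,3]; return c+v*(ztool-c[2])/v[2]
for zt in (-2,0,2,4): print(zt,tool((315,286.5),zt).round(1), tool((315,273),zt).round(1),tool((230+68/4,275),zt)[1].round(1),tool((230+613/4,275),zt)[1].round(1))
print("hole near edge bottom")
E
```

```text
[ 604.71144725 -136.17970915  145.        ] (array([ 604.92067144, -136.25930946,  152.82160175]), [0.17101877184304667, 0.17101877184313183])
50.92415406159751
-2 [ 2.5  0.6 -2. ] [ 8.   0.6 -2. ] -24.1 25.4
0 [1.3 0.6 0. ] [6.9 0.6 0. ] -24.5 25.8
2 [0.2 0.6 2. ] [5.8 0.6 2. ] -24.9 26.2
4 [-1.   0.6  4. ] [4.8 0.6 4. ] -25.3 26.6
hole near edge bottom
```

```bash
python3 go.py 604.3 -136.5 205 86;python3 -m crank '{"offset": [[0.035,-0.001,0.0],[0.066,-0.003,0.02],[0.066,-0.004,0.043],[0.066,-0.004,0.043],[0.066,-0.004,0.043]], "yaw": [-0.7,-0.7,-0.7,-0.7,-0.7], "gripper": [255,255,255,255,255]}' >/dev/null;python3 go.py 604.3 -136.5 185 86
```

```text
t 6.72 grasp [ 604.8 -201.7  249.4] ang 85.3 tilt [-0.0088 -0.0069] off [0.0652, -0.0056, 0.044] yaw -0.7 F [-0.4  1.   0.3] gap 51.3 q [ 0.61  0.57 -0.57  1.46  0.32  1.22 -0.09]
t 7.13 grasp [ 604.7 -133.9  204.9] ang 86.2 tilt [-0.0122 -0.0064] off [-0.0025, -0.0, 0.02] yaw 0.2 F [-0.  -0.4  0.9] gap 51.4 q [ 0.51  0.58 -0.57  1.57  0.34  1.1  -0.21]
```

```bash
python3 -m crank '{"offset": [[-0.002,0,0.01],[-0.002,0,0.02],[-0.002,0,0.02],[-0.002,0,0.02]], "yaw": [0,0,0,0], "gripper": [255,255,255,255]}' >/dev/null;python3 go.py 604.3 -136.5 165 86; python3 - <<'E'
from h import *
d=cam("wrist"); crop(d,180,150,460,400,2,"pics/w7.png")
d=cam("side"); crop(d,240,80,360,200,5,"pics/s7.png")
E
python3 go.py 604.3 -136.5 165 86
```

```text
t 7.47 grasp [ 603.9 -136.6  184.5] ang 86.1 tilt [-0.0132 -0.0063] off [0.0002, 0.0006, 0.0195] yaw 0.1 F [-0.8  0.2 -0.5] gap 50.8 q [ 0.51  0.6  -0.56  1.6   0.36  1.06 -0.22]
t 7.57 grasp [ 604.5 -136.3  185.3] ang 86.1 tilt [-0.0117 -0.0064] off [-0.0001, -0.0, 0.0203] yaw 0.1 F [ 0.  -0.3 -0.2] gap 51.7 q [ 0.51  0.6  -0.56  1.6   0.36  1.06 -0.22]
```

View pics/w7.png

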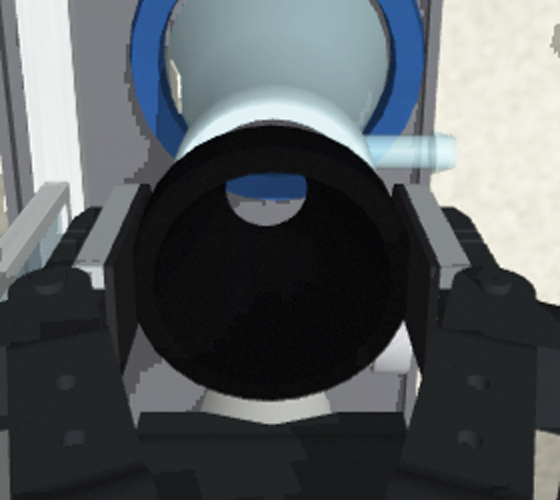

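View pics/s7.png

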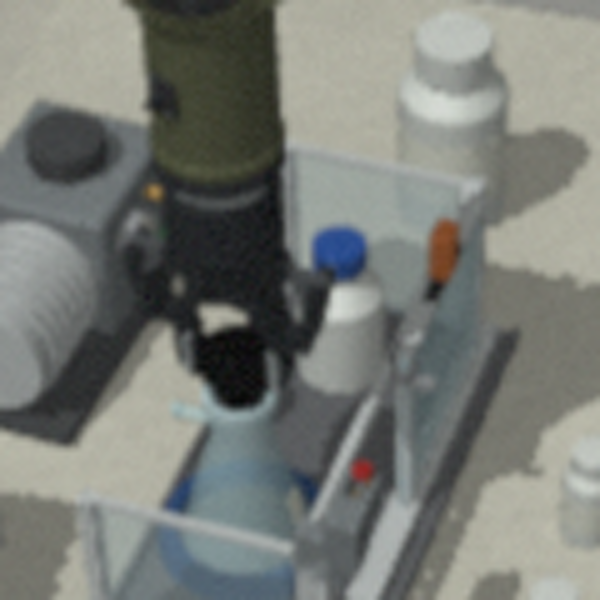

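```bash
python3 -m crank '{"offset": [[0,0,0.007],[0,0,0.013],[0,0,0.013]], "yaw": [0,0,0], "gripper": [255,255,255]}' | grep force;python3 go.py 604.3 -136.5 165 86; python3 -m crank '{"offset": [[0,0,0.003],[0,0,0.005],[0,0,0.005]], "yaw": [0,0,0], "gripper": [255,255,255]}' | grep force;python3 go.py 604.3 -136.5 163 86
```

```text
force: [-2.0, 0.8, 6.2]
t 7.82 grasp [ 604.8 -136.2  173. ] ang 86.1 tilt [-0.0101 -0.0065] off [-0.0003, -0.0004, 0.008] yaw 0.1 F [-2.   0.8  6.2] gap 50.9 q [ 0.51  0.61 -0.56  1.61  0.37  1.03 -0.23]
force: [-13.5, 0.5, 36.1]
t 8.07 grasp [ 604.8 -136.2  172.7] ang 86.1 tilt [-0.0073 -0.009 ] off [-0.0003, -0.0004, 0.0097] yaw 0.1 F [-13.5   0.5  36.1] gap 51.3 q [ 0.51  0.61 -0.55  1.62  0.37  1.03 -0.23]
```

```bash
python3 -m crank '{"offset": [[0,0,-0.004],[0,0,-0.004],[0,0,-0.004]], "yaw": [0,0,0], "gripper": [255,255,255]}' | grep force;python3 go.py 604.3 -136.5 163 86;  python3 - <<'E'
from h import *
d=cam("wrist"); crop(d,180,150,460,400,2,"pics/w8.png")
d=cam("side"); crop(d,240,80,360,200,5,"pics/s8.png")
d=cam("top"); crop(d,310,100,430,200,5,"pics/t8.png")
E
```

```text
force: [0.3, 1.1, -1.6]
t 8.32 grasp [ 604.9 -136.2  176.6] ang 86.1 tilt [-0.0067 -0.0092] off [-0.0003, -0.0005, 0.0136] yaw 0.1 F [ 0.3  1.1 -1.6] gap 50.7 q [ 0.51  0.61 -0.56  1.61  0.37  1.04 -0.23]
```

View pics/w8.png

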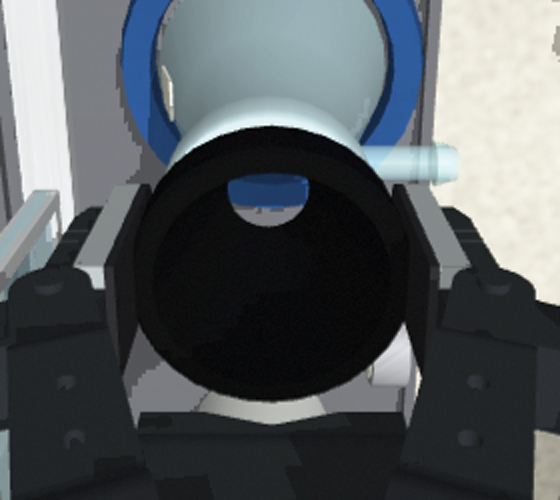

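View pics/s8.png

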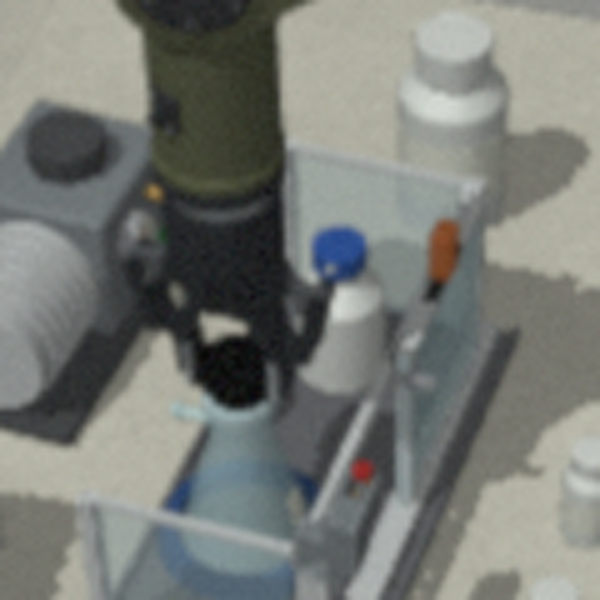

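```bash
python3 go.py 603.5 -136.5 174 86; python3 -m crank '{"offset": [[0,-0.001,0],[0,-0.0014,0.001],[0,-0.0014,0.004],[0,-0.0014,0.005]], "yaw": [0,0,0,0], "gripper": [255,255,255,255]}' | grep force;python3 go.py 603.5 -136.5 165 86
```

```text
t 8.47 grasp [ 604.4 -136.2  175.6] ang 86.1 tilt [-0.0087 -0.0087] off [-0.0004, -0.001, 0.0016] yaw 0.1 F [-0.7  0.2 -0.6] gap 51.5 q [ 0.51  0.61 -0.56  1.61  0.37  1.04 -0.23]
force: [-4.4, -0.4, 26.0]
t 8.8 grasp [ 604.6 -136.1  173.1] ang 86.1 tilt [-0.0043 -0.0097] off [-0.0004, -0.001, 0.0081] yaw 0.1 F [-4.4 -0.4 26. ] gap 50.8 q [ 0.51  0.61 -0.55  1.62  0.37  1.03 -0.23]
```

```bash
python3 -m crank '{"offset": [[0,0,-0.002],[0,0,-0.002],[0,0,-0.002]], "yaw": [0,0,0], "gripper": [255,255,255]}' | grep force;python3 go.py 603.5 -136.5 165 86; python3 -m crank '{"offset": [[0,0,0],[0,0,0],[0,0,0],[0,0,0],[0,0,0]], "yaw": [0,0,0,0,0], "gripper": [0,0,0,0,0]}' | grep -E "force|gap";python3 go.py 603.5 -136.5 165 86;  python3 - <<'E'
from h import *
d=cam("wrist"); crop(d,180,150,460,400,2,"pics/w9.png")
d=cam("side"); crop(d,240,80,360,200,5,"pics/s9.png")
E
```

```text
force: [0.5, -0.8, 0.4]
t 9.05 grasp [ 604.4 -136.1  174.8] ang 86.1 tilt [-0.0047 -0.0095] off [-0.0005, -0.0009, 0.0098] yaw 0.1 F [ 0.5 -0.8  0.4] gap 51.2 q [ 0.51  0.61 -0.55  1.62  0.37  1.03 -0.23]
force: [0.5, 0.0, -0.0]
finger_gap: 85.3
t 9.47 grasp [ 604.3 -136.1  174.5] ang 86.1 tilt [-0.0052 -0.0094] off [-0.0005, -0.0007, 0.0095] yaw 0.1 F [ 0.5  0.  -0. ] gap 85.3 q [ 0.51  0.61 -0.55  1.62  0.37  1.03 -0.23]
```

View pics/w9.png

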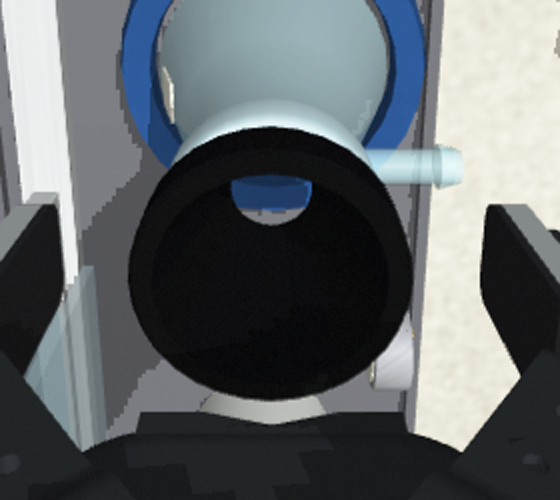

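View pics/s9.png

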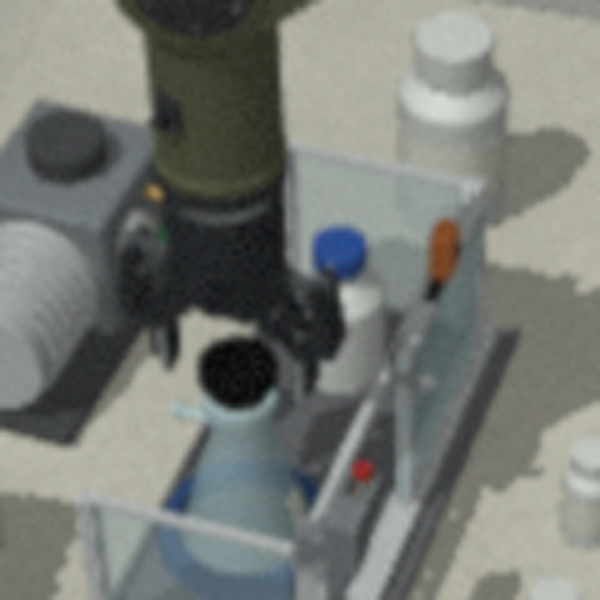

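```bash
python3 - <<'E'
from h import *
import pickle
t,s=pickle.load(open("c0.pkl","rb"))
s2=cam("side"); pickle.dump(s2,open("s9.pkl","wb"))
a=s["frame"][140:180,265:310,::-1]; b=s2["frame"][140:180,265:310,::-1]
k=8
im=np.hstack([cv2.resize(x,None,fx=k,fy=k,interpolation=cv2.INTER_CUBIC) for x in (a,b)]); cv2.imwrite("pics/cmp9.png",im)
for z in (145,148,151,154): print(z,proj(s,(604.5,-136.5,z)).round(2),proj(s,(604.5,-136.5,z+24)).round(2))
print(proj(s,(604.5,-136.5,145))-proj(s,(604.5,-136.5,155)))
E
```

```text
145 [286.75 159.61] [286.42 154.43]
148 [286.71 158.97] [286.38 153.78]
151 [286.67 158.33] [286.34 153.12]
154 [286.63 157.68] [286.3  152.46]
[0.13522182 2.1433184 ]
```

View pics/cmp9.png

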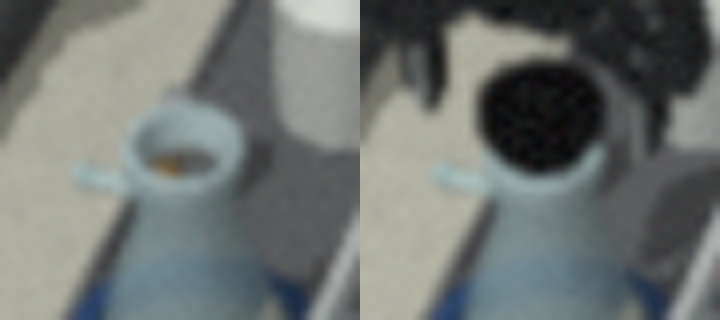

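```bash
python3 -m crank '{"offset": [[0,0,0],[0,0,0],[0,0,0],[0,0,0],[0,0,0]], "yaw": [0,0,0,0,0], "gripper": [255,255,255,255,255]}' 30 | grep -E "force|gap";python3 -m crank '{"offset": [[0,0,0],[0,0,0.0005],[0,0,0.001]], "yaw": [0,0,0], "gripper": [255,255,255]}' | grep -E "force|gap";python3 go.py 603.5 -136.5 165 86
```

```text
force: [-1.3, -0.5, 1.6]
finger_gap: 51.4
force: [-4.6, 0.3, 11.1]
finger_gap: 51.1
t 10.28 grasp [ 604.1 -136.   174.5] ang 86.1 tilt [-0.005  -0.0099] off [-0.0005, -0.0006, 0.0095] yaw 0.1 F [-4.6  0.3 11.1] gap 51.1 q [ 0.51  0.6  -0.55  1.62  0.37  1.03 -0.23]
```

```bash
python3 -m crank '{"offset": [[0,0,-0.001],[0,0,-0.001],[0,0,-0.001],[0,0,-0.001],[0,0,-0.001]], "yaw": [0,0,0,0,0], "gripper": [0,0,0,0,0]}' | grep -E "force|gap";python3 go.py 604 -185 270 86; python3 -m crank '{"offset": [[0,0,-0.03],[0,0,-0.07],[-0.02,0,-0.095],[-0.048,-0.001,-0.095],[-0.048,-0.001,-0.095]], "yaw": [0,0,0,0,0], "gripper": [0,0,0,0,0]}' >/dev/null; python3 -m crank '{"offset": [[0,0,0],[0,0,0]], "yaw": [0,0], "gripper": [0,0]}' >/dev/null;python3 go.py 604 -185 270 86;  python3 - <<'E'
from h import *
import pickle
d=cam("wrist"); pickle.dump(d,open("w10.pkl","wb")); cv2.imwrite("pics/w10.png",d["frame"][:,:,::-1])
crop(d,240,30,400,180,5,"pics/w10c.png")
E
python3 go.py 604 -185 270 86
```

```text
force: [-0.1, 0.4, -0.8]
finger_gap: 85.6
t 10.7 grasp [ 604.1 -136.1  175.4] ang 86.1 tilt [-0.0051 -0.0099] off [-0.0499, 0.0028, -0.0942] yaw 0.1 F [-0.1  0.4 -0.8] gap 85.6 q [ 0.51  0.6  -0.55  1.62  0.37  1.03 -0.23]
t 11.28 grasp [ 600.  -190.9  272.1] ang 85.6 tilt [-0.0031 -0.0157] off [0.0061, 0.0036, 0.0019] yaw -0.4 F [-0.6 -0.3 -0.2] gap 85.3 q [ 0.6   0.54 -0.58  1.45  0.32  1.25 -0.09]
t 11.33 grasp [ 600.  -189.8  272. ] ang 85.7 tilt [-0.0033 -0.0149] off [0.005, 0.0036, 0.0019] yaw -0.3 F [ 0.  -0.1  0.1] gap 85.5 q [ 0.6   0.54 -0.58  1.45  0.32  1.25 -0.09]
```

View pics/w10c.png

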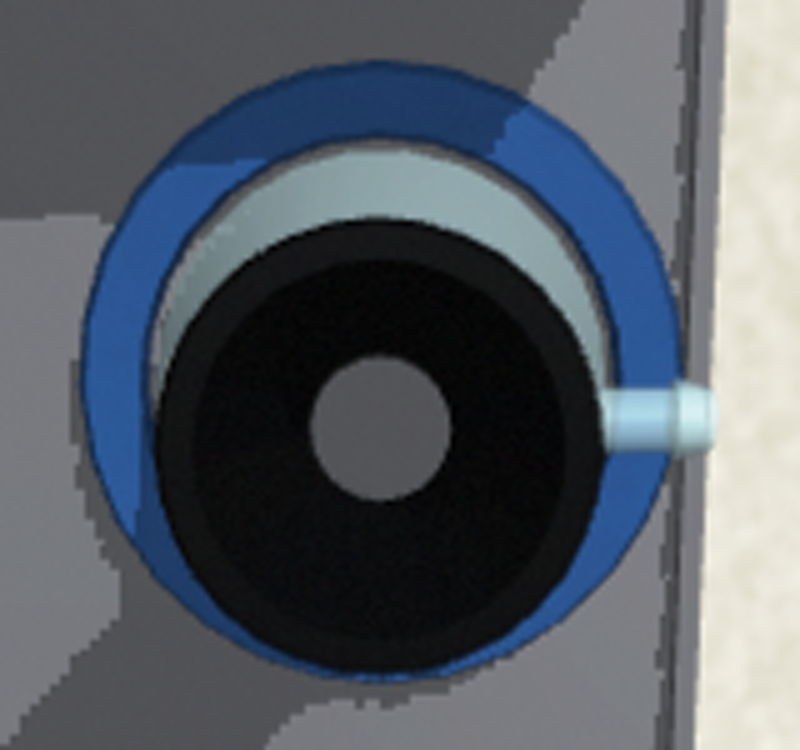

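```bash
python3 - <<'E'
from h import *
import pickle
d=pickle.load(open("w10.pkl","rb")); s2=pickle.load(open("s9.pkl","rb"))
P=lambda x,y:(240+x/5-.4,30+y/5-.4)
for z in (170,174,178,182):
    L,R=onz(d,P(157,445),z),onz(d,P(605,445),z)
    T,B=onz(d,P(381,215),z),onz(d,P(381,675),z)
    h1,h2=onz(d,P(310,428),z-44),onz(d,P(452,428),z-44); ht,hb=onz(d,P(381,353),z-44),onz(d,P(381,502),z-44)
    print(z,"rim w",np.linalg.norm(L-R).round(2),np.linalg.norm(T-B).round(2),"c",((L+R+T+B)/4).round(1),"hole w",np.linalg.norm(h1-h2).round(2),np.linalg.norm(ht-hb).round(2),((h1+h2+ht+hb)/4).round(1))
E
```

```text
170 rim w 55.77 56.2 c [ 604.8 -137.2  170. ] hole w 21.08 21.63 [ 604.7 -137.7  126. ]
174 rim w 54.77 55.2 c [ 604.9 -136.9  174. ] hole w 20.77 21.3 [ 604.8 -137.4  130. ]
178 rim w 53.78 54.2 c [ 604.9 -136.6  178. ] hole w 20.46 20.98 [ 604.8 -137.1  134. ]
182 rim w 52.78 53.19 c [ 604.9 -136.3  182. ] hole w 20.14 20.66 [ 604.8 -136.9  138. ]
```

```bash
python3 go.py 480 -190 250 86; python3 -m crank '{"offset": [[0,-0.04,0],[-0.001,-0.08,0.01],[-0.001,-0.12,0.022],[-0.001,-0.12,0.022],[-0.001,-0.12,0.022]], "yaw": [0,0,0,0,0], "gripper": [0,0,0,0,0]}' >/dev/null; python3 -m crank '{"offset": [[0,0,0],[0,0,0]], "yaw": [0,0], "gripper": [0,0]}' >/dev/null;  python3 - <<'E'
from h import *
import pickle
d=cam("wrist"); pickle.dump(d,open("w11.pkl","wb")); cv2.imwrite("pics/w11.png",d["frame"][:,:,::-1])
print(proj(d,(604.9,-136.6,178)),proj(d,(604.9,-136.6,150)))
E
python3 go.py 480 -190 250 86
```

```text
t 11.33 grasp [ 600.  -189.8  272. ] ang 85.7 tilt [-0.0033 -0.0149] off [-0.009, -0.1197, 0.0224] yaw -0.3 F [ 0.  -0.1  0.1] gap 85.5 q [ 0.6   0.54 -0.58  1.45  0.32  1.25 -0.09]
[543.04755475 125.74030165] [515.21695222 121.29261776]
t 11.97 grasp [ 478.5 -180.6  249.6] ang 85.8 tilt [-0.006  -0.0146] off [-0.0093, 0.0021, -0.0003] yaw -0.2 F [0.7 0.1 0.2] gap 85.3 q [ 0.74  0.37 -0.61  1.79  0.26  1.06 -0.04]
```

View pics/w11.png

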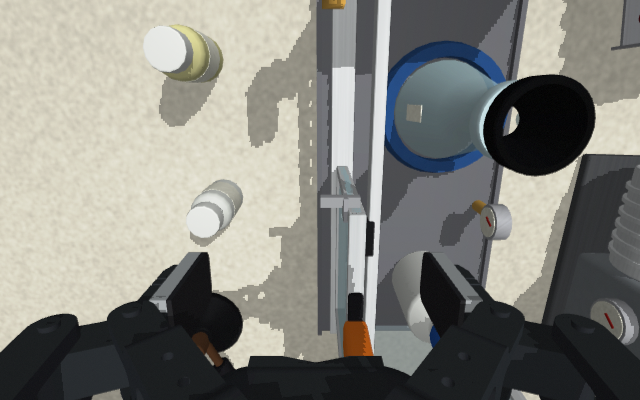

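```bash
python3 - <<'E'
from h import *
import pickle
d=pickle.load(open("w11.pkl","rb")); crop(d,460,60,610,190,5,"pics/w11c.png")
E
```

```text
(no output)
```

View pics/w11c.png

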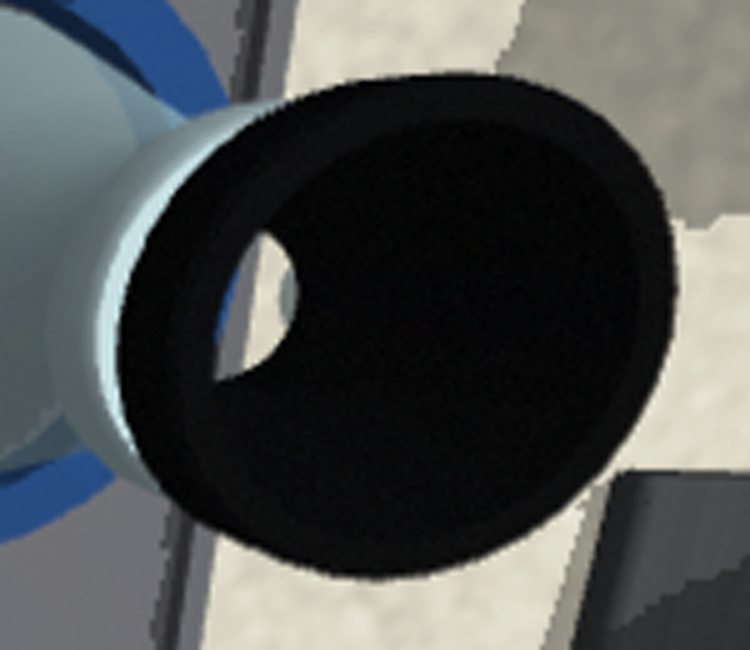

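```bash
python3 - <<'E'
from h import *
import pickle
d=pickle.load(open("w11.pkl","rb"))
a=np.linspace(0,2*np.pi,721)
def ext(z,r,cx=604.9,cy=-136.7):
    u=np.array([proj(d,(cx+r*np.cos(t),cy+r*np.sin(t),z)) for t in a]); return u[:,0].min().round(1),u[:,0].max().round(1),u[:,1].min().round(1),u[:,1].max().round(1)
print("meas lip left",460+97/5-.4,"collar left",460+118/5-.4,"top right",460+678/5-.4,"top ymin/max",60+72/5-.4,60+580/5-.4)
for z in range(144,157,2): print("lip",z,ext(z,25))
for z in range(158,171,2): print("col",z,ext(z,27))
for z in range(174,184,2): print("top",z,ext(z,27))
E
```

```text
meas lip left 479.0 collar left 483.20000000000005 top right 595.2 top ymin/max 74.0 175.6
lip 144 (np.float64(470.1), np.float64(550.6), np.float64(79.0), np.float64(159.7))
lip 146 (np.float64(471.4), np.float64(552.6), np.float64(78.9), np.float64(160.3))
lip 148 (np.float64(472.8), np.float64(554.7), np.float64(78.8), np.float64(160.9))
lip 150 (np.float64(474.1), np.float64(556.8), np.float64(78.7), np.float64(161.5))
lip 152 (np.float64(475.5), np.float64(558.9), np.float64(78.6), np.float64(162.1))
lip 154 (np.float64(476.9), np.float64(561.1), np.float64(78.5), np.float64(162.8))
lip 156 (np.float64(478.4), np.float64(563.3), np.float64(78.4), np.float64(163.4))
col 158 (np.float64(476.4), np.float64(569.0), np.float64(74.6), np.float64(167.2))
col 160 (np.float64(477.9), np.float64(571.4), np.float64(74.4), np.float64(167.9))
col 162 (np.float64(479.4), np.float64(573.8), np.float64(74.3), np.float64(168.6))
col 164 (np.float64(480.9), np.float64(576.2), np.float64(74.1), np.float64(169.4))
col 166 (np.float64(482.4), np.float64(578.7), np.float64(74.0), np.float64(170.1))
col 168 (np.float64(484.0), np.float64(581.2), np.float64(73.8), np.float64(170.8))
col 170 (np.float64(485.6), np.float64(583.8), np.float64(73.7), np.float64(171.6))
top 174 (np.float64(488.9), np.float64(589.1), np.float64(73.3), np.float64(173.1))
top 176 (np.float64(490.6), np.float64(591.8), np.float64(73.2), np.float64(173.9))
top 178 (np.float64(492.3), np.float64(594.6), np.float64(73.0), np.float64(174.7))
top 180 (np.float64(494.1), np.float64(597.4), np.float64(72.8), np.float64(175.6))
top 182 (np.float64(495.9), np.float64(600.3), np.float64(72.6), np.float64(176.4))
```

```bash
python3 go.py 616 140 265 86; python3 -m crank '{"offset": [[0.331,0.11,-0.016],[0.331,0.11,-0.016],[0.331,0.11,-0.016],[0.331,0.11,-0.016],[0.331,0.11,-0.016]], "yaw": [0,0,0,0,0], "gripper": [0,0,0,0,0]}' >/dev/null; python3 go.py 616 140 265 86
```

```text
t 11.97 grasp [ 478.5 -180.6  249.6] ang 85.8 tilt [-0.006  -0.0146] off [0.3295, 0.1133, -0.0209] yaw -0.2 F [0.7 0.1 0.2] gap 85.3 q [ 0.74  0.37 -0.61  1.79  0.26  1.06 -0.04]
t 12.38 grasp [559.5  13.4 256. ] ang 85.8 tilt [-0.0047 -0.0137] off [0.1302, 0.0469, -0.011] yaw -0.2 F [ 1.5 -0.5  0.2] gap 85.6 q [ 0.34  0.45 -0.63  1.66  0.3   1.14 -0.45]
```

```bash
python3 -m crank '{"offset": [[0.13,0.047,-0.011],[0.13,0.047,-0.011],[0.13,0.047,-0.011],[0.13,0.047,-0.011],[0.13,0.047,-0.011]], "yaw": [0,0,0,0,0], "gripper": [0,0,0,0,0]}' >/dev/null; python3 -m crank '{"offset": [[0,0,0],[0,0,0]], "yaw": [0,0], "gripper": [0,0]}' >/dev/null;  python3 - <<'E'
from h import *
import pickle
d=cam("wrist"); pickle.dump(d,open("w12.pkl","wb")); cv2.imwrite("pics/w12.png",d["frame"][:,:,::-1])
E
python3 go.py 616 140 265 86
```

```text
t 13.02 grasp [617.4 147.  264.6] ang 86.2 tilt [-0.0041 -0.0084] off [-0.0071, -0.001, -0.0003] yaw 0.2 F [ 0.2 -0.5 -0.7] gap 85.5 q [ 0.08  0.56 -0.62  1.44  0.34  1.25 -0.64]
```

View pics/w12.png

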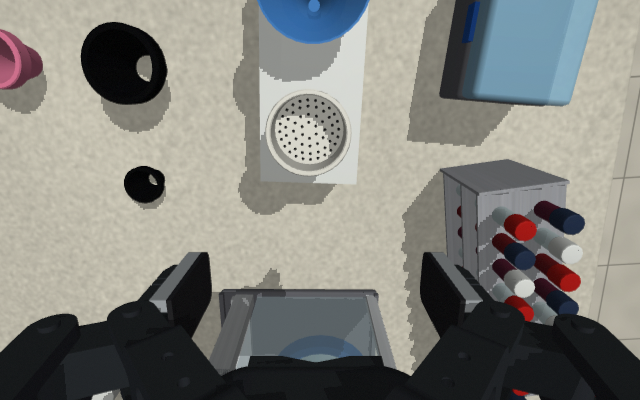

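```bash
python3 - <<'E'
from h import *
import pickle
d=pickle.load(open("w12.pkl","rb"));d2=pickle.load(open("w2.pkl","rb"))
crop(d,255,80,365,190,5,"pics/w12c.png")
E
```

```text
(no output)
```

View pics/w12c.png

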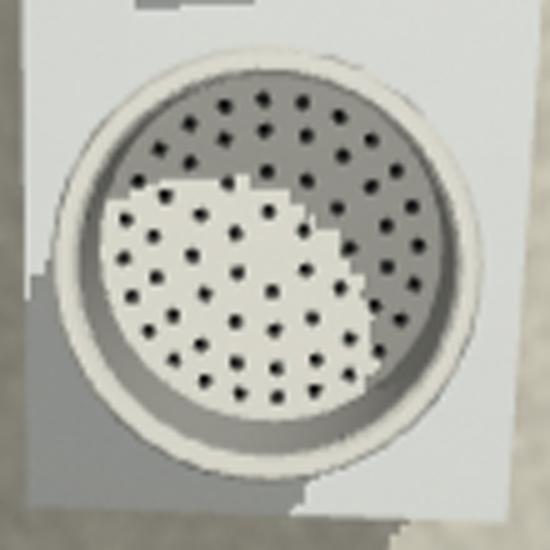

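```bash
python3 - <<'E'
from h import *
import pickle
d=pickle.load(open("w12.pkl","rb"))
P=lambda x,y:(255+x/5-.4,80+y/5-.4)
for z in (130,134,138,142):
    print(z,onz(d,P(267.5,262),z).round(1),np.linalg.norm(onz(d,P(53,262),z)-onz(d,P(482,262),z)).round(2),np.linalg.norm(onz(d,P(267,46),z)-onz(d,P(267,478),z)).round(2))
print(tri([(d,P(267.5,262)),(pickle.load(open("w2.pkl","rb")),(323.9,97.3))]))
E
python3 go.py 616 192 190 86
```

```text
130 [615.4 191.8 130. ] 61.87 61.74
134 [615.5 192.3 134. ] 60.91 60.78
138 [615.6 192.7 138. ] 59.95 59.82
142 [615.7 193.1 142. ] 58.99 58.86
(array([615.75548631, 192.75419658, 139.19163731]), [0.11248634548836645, 0.11248634548833698])
t 13.02 grasp [617.4 147.  264.6] ang 86.2 tilt [-0.0041 -0.0084] off [0.0454, -0.0042, 0.0742] yaw 0.2 F [ 0.2 -0.5 -0.7] gap 85.5 q [ 0.08  0.56 -0.62  1.44  0.34  1.25 -0.64]
```

```bash
python3 go.py 615.6 192.8 180 86; python3 -m crank '{"offset": [[0.03,-0.004,0.02],[0.045,-0.004,0.05],[0.045,-0.004,0.084],[0.045,-0.004,0.084],[0.045,-0.004,0.084]], "yaw": [0,0,0,0,0], "gripper": [0,0,0,0,0]}' >/dev/null; python3 go.py 615.6 192.8 126 86;  python3 - <<'E'
from h import *
import pickle
d=cam("wrist"); pickle.dump(d,open("w13.pkl","wb")); cv2.imwrite("pics/w13.png",d["frame"][:,:,::-1])
E
python3 go.py 615.6 192.8 126 86
```

```text
t 13.02 grasp [617.4 147.  264.6] ang 86.2 tilt [-0.0041 -0.0084] off [0.0463, -0.0046, 0.0842] yaw 0.2 F [ 0.2 -0.5 -0.7] gap 85.5 q [ 0.08  0.56 -0.62  1.44  0.34  1.25 -0.64]
t 13.43 grasp [615.7 189.2 179.3] ang 86.1 tilt [-0.0073 -0.0107] off [0.0042, -0.0, 0.0532] yaw 0.1 F [0.  0.3 0.6] gap 85.4 q [-0.    0.65 -0.59  1.53  0.39  1.09 -0.75]
t 13.48 grasp [616.8 189.8 181.2] ang 86.0 tilt [-0.004 -0.009] off [0.0034, -0.0012, 0.0551] yaw 0.0 F [ 0.8 -0.9  0.5] gap 85.8 q [-0.    0.65 -0.59  1.53  0.39  1.09 -0.75]
```

View pics/w13.png

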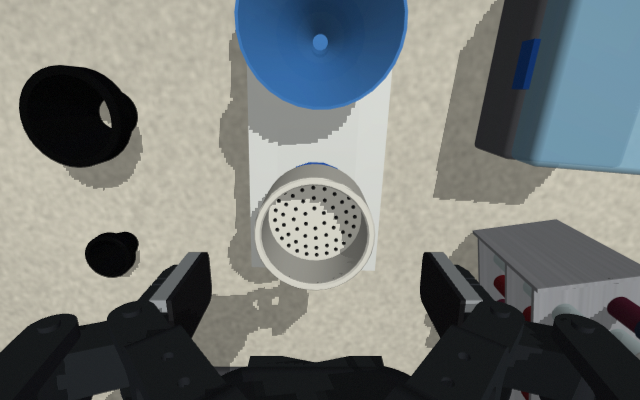

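```bash
python3 - <<'E'
from h import *
import pickle
d=pickle.load(open("w13.pkl","rb"))
for z in (138,142): print(onz(d,(315,233),z),np.linalg.norm(onz(d,(255,233),z)-onz(d,(374.5,233),z)))
E
python3 -m crank '{"offset": [[0.003,-0.001,0.03],[0.003,-0.001,0.05],[0.003,-0.001,0.0545],[0.003,-0.001,0.0545],[0.003,-0.001,0.0545]], "yaw": [0,0,0,0,0], "gripper": [0,0,0,0,0]}' >/dev/null; python3 go.py 615.6 192.8 126 86; python3 -m crank '{"offset": [[0,0,0],[0,0,0],[0,0,0],[0,0,0],[0,0,0]], "yaw": [0,0,0,0,0], "gripper": [255,255,255,255,255]}' 40 | grep -E "force|gap"; python3 -m crank '{"offset": [[0,0,0],[0,0,0]], "yaw": [0,0], "gripper": [255,255]}'| grep -E "force|gap"; python3 go.py 615.6 192.8 126 86
```

```text
[616.15559199 192.395561   138.        ] 59.67604223170259
[616.30227978 194.04616178 142.        ] 58.220297867434695
t 13.9 grasp [616.9 192.1 128.8] ang 86.0 tilt [-0.0015 -0.0084] off [0.0006, -0.0014, 0.0028] yaw -0.0 F [ 0.5 -0.1 -0.5] gap 85.4 q [-0.02  0.7  -0.57  1.59  0.43  0.99 -0.79]
force: [-2.1, -0.5, 8.0]
finger_gap: 58.7
force: [-1.1, -0.4, 2.8]
finger_gap: 58.4
t 14.48 grasp [617.2 192.7 131.3] ang 86.0 tilt [ 0.0007 -0.0077] off [-0.0, -0.0016, 0.0053] yaw -0.0 F [-1.1 -0.4  2.8] gap 58.4 q [-0.02  0.69 -0.57  1.59  0.43  0.99 -0.79]
```

```bash
python3 -m crank '{"offset": [[0,0,-0.01],[0,0,-0.03],[0,0,-0.065],[0,0,-0.1],[0,0,-0.13]], "yaw": [0,0,0,0,0], "gripper": [255,255,255,255,255]}' | grep -E "force|gap"; python3 go.py 604.8 -90 325 86; python3 - <<'E'
from h import *
d=cam("wrist"); cv2.imwrite("pics/w14.png",d["frame"][:,:,::-1])
E
```

```text
force: [0.3, 0.9, -1.3]
finger_gap: 58.7
t 14.9 grasp [617.2 194.  264.2] ang 86.0 tilt [ 0.0019 -0.0067] off [-0.2847, 0.0076, -0.0589] yaw 0.0 F [ 0.3  0.9 -1.3] gap 58.7 q [ 0.    0.58 -0.62  1.41  0.35  1.26 -0.71]
```

View pics/w14.png

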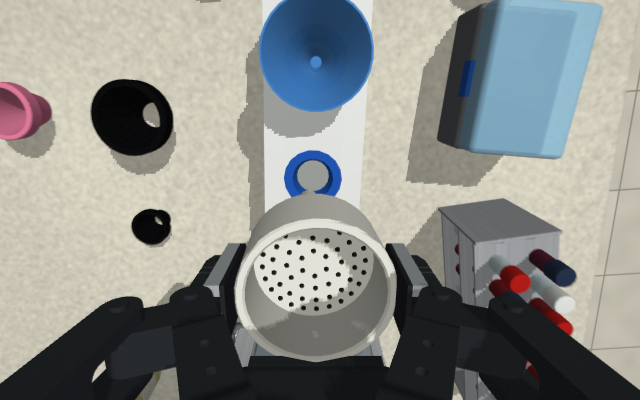

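```bash
python3 -m crank '{"offset": [[-0.03,0,-0.03],[-0.07,0.002,-0.06],[-0.11,0.003,-0.06],[-0.15,0.004,-0.06],[-0.19,0.005,-0.06]], "yaw": [0,0,0,0,0], "gripper": [255,255,255,255,255]}' | grep -E "force|gap"; python3 go.py 604.5 -136.5 325 86
```

```text
force: [0.8, 0.1, -2.0]
finger_gap: 58.4
t 15.37 grasp [610.5  11.9 333. ] ang 86.1 tilt [ 0.0131 -0.0034] off [-0.1485, 0.0042, 0.0084] yaw 0.1 F [ 0.8  0.1 -2. ] gap 58.4 q [ 0.32  0.47 -0.63  1.4   0.29  1.35 -0.39]
```

```bash
python3 -m crank '{"offset": [[-0.04,0.001,0.002],[-0.08,0.002,0.005],[-0.115,0.003,0.008],[-0.14,0.004,0.008],[-0.1485,0.004,0.008]], "yaw": [0,0,0,0,0], "gripper": [255,255,255,255,255]}' | grep -E "force|gap"; python3 go.py 604.5 -136.5 325 86; python3 -m crank '{"offset": [[0,0,0],[0,0,0]], "yaw": [0,0], "gripper": [255,255]}'| grep -E "force|gap"; python3 go.py 604.5 -136.5 325 86
python3 - <<'E'
from h import *
d=cam("wrist"); cv2.imwrite("pics/w15.png",d["frame"][:,:,::-1])
d=cam("side"); crop(d,230,70,360,190,5,"pics/s15.png")
E
```

```text
force: [0.7, -0.3, -1.6]
finger_gap: 58.5
t 15.78 grasp [ 603.5 -143.   325.1] ang 85.6 tilt [ 0.0121 -0.0064] off [0.0065, 0.0006, 0.0001] yaw -0.4 F [ 0.7 -0.3 -1.6] gap 58.5 q [ 0.55  0.49 -0.61  1.39  0.29  1.34 -0.14]
force: [-0.8, -1.4, -0.9]
finger_gap: 59.0
t 15.95 grasp [ 603.4 -143.8  325.3] ang 85.5 tilt [ 0.0122 -0.0066] off [0.0074, 0.0006, 0.0002] yaw -0.5 F [-0.8 -1.4 -0.9] gap 59.0 q [ 0.55  0.49 -0.61  1.39  0.29  1.34 -0.14]
```

View pics/w15.png

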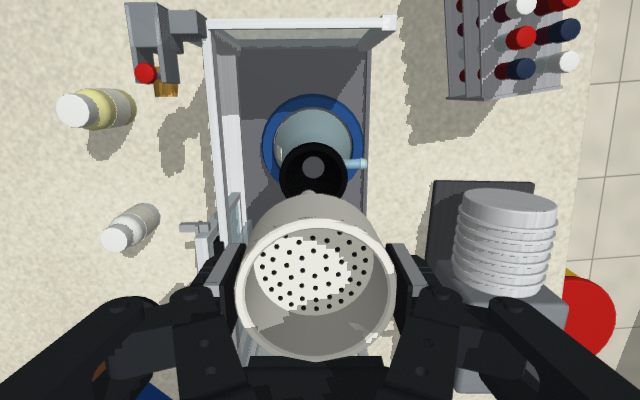

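View pics/s15.png

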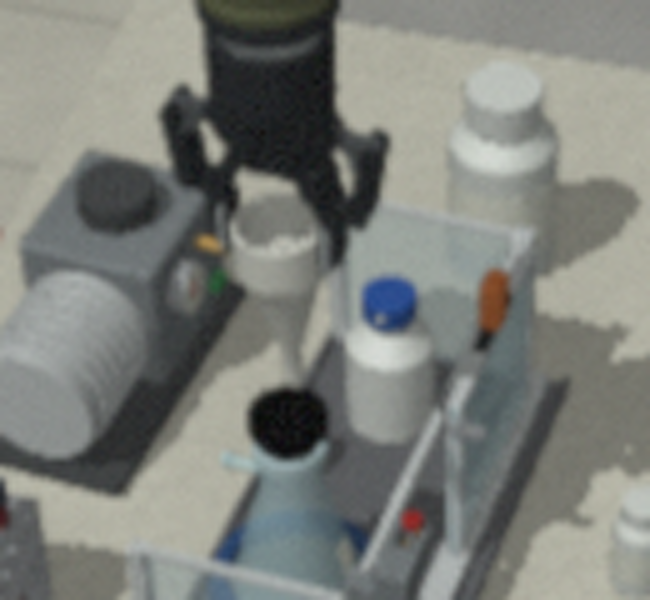

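```bash
python3 go.py 603.8 -136.6 245 86; python3 -m crank '{"offset": [[0.004,0,0.005],[0.0074,-0.001,0.015],[0.0074,-0.001,0.05],[0.0074,-0.001,0.08],[0.0074,-0.001,0.08]], "yaw": [0,0,0,0,0], "gripper": [255,255,255,255,255]}' | grep -E "force|gap"; python3 go.py 603.8 -136.6 225 86
```

```text
t 16.05 grasp [ 603.7 -141.1  325.5] ang 85.8 tilt [ 0.0126 -0.0054] off [0.0048, -0.0012, 0.0805] yaw -0.2 F [-0.2  1.  -2.2] gap 59.0 q [ 0.55  0.49 -0.61  1.39  0.29  1.34 -0.14]
force: [0.2, -1.9, -2.5]
finger_gap: 58.5
t 16.47 grasp [ 602.6 -133.1  239.5] ang 85.9 tilt [ 0.0067 -0.0044] off [-0.0033, 0.0014, 0.0145] yaw -0.1 F [ 0.2 -1.9 -2.5] gap 58.5 q [ 0.54  0.54 -0.59  1.54  0.33  1.15 -0.2 ]
```

```bash
python3 -m crank '{"offset": [[-0.0035,0.0015,0],[-0.0035,0.0015,0.004],[-0.0035,0.0015,0.01],[-0.0035,0.0015,0.01]], "yaw": [0,0,0,0], "gripper": [255,255,255,255]}' | grep -E "force|gap"; python3 go.py 604 -136.6 218 86
python3 - <<'E'
from h import *
d=cam("wrist"); crop(d,180,100,460,400,2,"pics/w16.png")
d=cam("side"); crop(d,240,80,360,200,5,"pics/s16.png")
E
```

```text
force: [-1.2, 0.8, -2.6]
finger_gap: 58.5
t 16.8 grasp [ 603.7 -136.4  229.2] ang 85.9 tilt [ 0.006  -0.0041] off [-0.0001, 0.0003, 0.0112] yaw -0.1 F [-1.2  0.8 -2.6] gap 58.5 q [ 0.54  0.55 -0.59  1.55  0.33  1.13 -0.2 ]
```

View pics/s16.png

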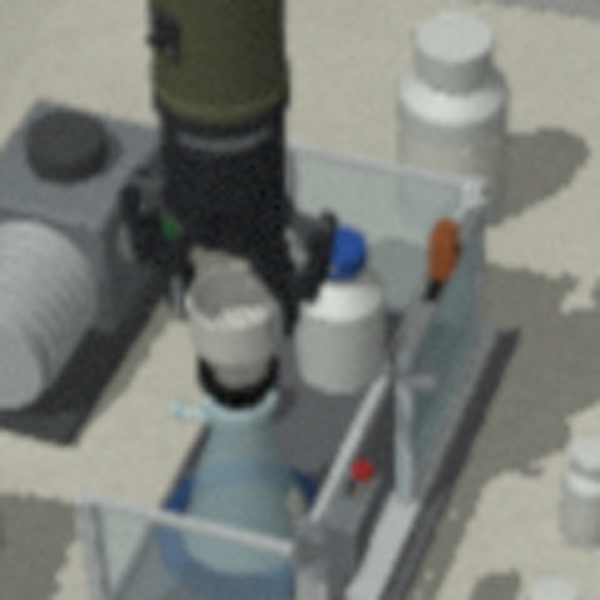

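```bash
python3 -m crank '{"offset": [[0,0,0.003],[0,0,0.006],[0,0,0.006]], "yaw": [0,0,0], "gripper": [255,255,255]}' | grep -E "force"; python3 go.py 604 -136.6 218 86;python3 -m crank '{"offset": [[0,0,0.002],[0,0,0.003],[0,0,0.003]], "yaw": [0,0,0], "gripper": [255,255,255]}' | grep -E "force"; python3 go.py 604 -136.6 218 86
```

```text
force: [1.6, 0.6, -1.9]
t 17.15 grasp [ 604.4 -136.5  224. ] ang 85.9 tilt [ 0.0081 -0.0043] off [-0.0001, -0.0004, 0.006] yaw -0.1 F [ 1.6  0.6 -1.9] gap 58.8 q [ 0.54  0.56 -0.59  1.56  0.34  1.12 -0.2 ]
force: [1.3, 0.3, -0.9]
t 17.4 grasp [ 604.9 -136.5  221.1] ang 85.9 tilt [ 0.0092 -0.0042] off [-0.0002, -0.0008, 0.0031] yaw -0.1 F [ 1.3  0.3 -0.9] gap 58.7 q [ 0.54  0.56 -0.59  1.56  0.34  1.11 -0.2 ]
```

```bash
python3 -m crank '{"offset": [[0,-0.0005,0.001],[0,-0.0005,0.0025],[0,-0.0005,0.0025]], "yaw": [0,0,0], "gripper": [255,255,255]}' | grep -E "force"; python3 go.py 604 -136.6 218 86;python3 -m crank '{"offset": [[0,0,0.001],[0,0,0.002],[0,0,0.002]], "yaw": [0,0,0], "gripper": [255,255,255]}' | grep -E "force"; python3 go.py 604 -136.6 218 86
```

```text
force: [3.6, -0.4, 1.5]
t 17.65 grasp [ 605.1 -136.4  218.9] ang 85.9 tilt [ 0.011  -0.0043] off [-0.0003, -0.0011, 0.0009] yaw -0.1 F [ 3.6 -0.4  1.5] gap 58.4 q [ 0.54  0.56 -0.59  1.57  0.34  1.1  -0.21]
force: [3.8, 0.0, 1.6]
t 17.9 grasp [ 605.6 -136.4  217. ] ang 85.9 tilt [ 0.0121 -0.0043] off [-0.0003, -0.0015, -0.001] yaw -0.1 F [3.8 0.  1.6] gap 58.7 q [ 0.54  0.56 -0.59  1.57  0.34  1.1  -0.21]
```

```bash
python3 -m crank '{"offset": [[0,0.001,0],[0,0.001,0.001],[0,0.001,0.002],[0,0.001,0.002]], "yaw": [0,0,0,0], "gripper": [255,255,255,255]}' | grep -E "force"; python3 go.py 604 -136.6 218 86;python3 -m crank '{"offset": [[0,0,0.001],[0,0,0.0015],[0,0,0.0015]], "yaw": [0,0,0], "gripper": [255,255,255]}' | grep -E "force"; python3 go.py 604 -136.6 218 86
```

```text
force: [-1.6, 0.3, 7.5]
t 18.23 grasp [ 606.1 -136.5  215.6] ang 85.9 tilt [ 0.0113 -0.0047] off [-0.0003, -0.002, -0.0024] yaw -0.1 F [-1.6  0.3  7.5] gap 58.6 q [ 0.53  0.57 -0.59  1.57  0.35  1.1  -0.21]
force: [-2.1, 0.6, 11.9]
t 18.48 grasp [ 606.1 -136.5  215.5] ang 85.9 tilt [ 0.012  -0.0055] off [-0.0003, -0.0019, -0.0025] yaw -0.1 F [-2.1  0.6 11.9] gap 58.8 q [ 0.53  0.57 -0.59  1.57  0.35  1.1  -0.21]
```

```bash
python3 -m crank '{"offset": [[0,0,-0.0005],[0,0,-0.0005],[0,0,-0.0005]], "yaw": [0,0,0], "gripper": [255,255,255]}' | grep -E "force"; python3 -m crank '{"offset": [[0,0,0],[0,0,0],[0,0,0],[0,0,0],[0,0,0]], "yaw": [0,0,0,0,0], "gripper": [120,60,0,0,0]}' | grep -E "force|gap";python3 go.py 604 -136.6 218 86
python3 - <<'E'
from h import *
d=cam("wrist"); crop(d,180,100,460,400,2,"pics/w17.png")
d=cam("side"); crop(d,240,80,360,200,5,"pics/s17.png")
E
```

```text
force: [-0.0, 1.2, 3.3]
force: [-0.2, 0.3, -0.7]
finger_gap: 85.5
t 19.15 grasp [ 605.6 -136.5  215.6] ang 85.9 tilt [ 0.0107 -0.0054] off [-0.0002, -0.0015, -0.0025] yaw -0.1 F [-0.2  0.3 -0.7] gap 85.5 q [ 0.53  0.57 -0.59  1.57  0.35  1.1  -0.21]
```

View pics/w17.png

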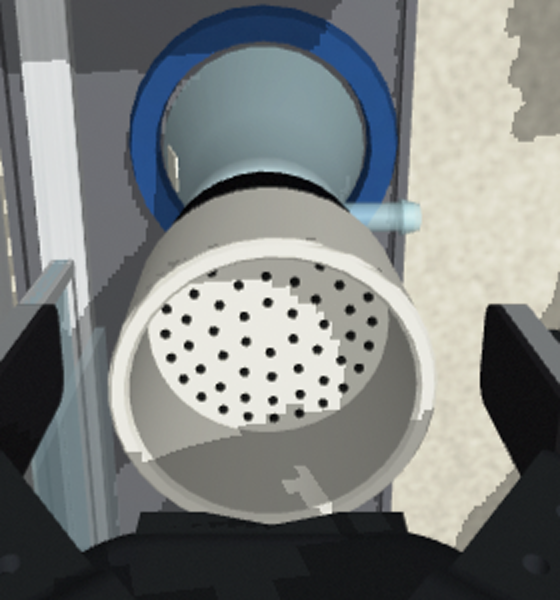

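View pics/s17.png

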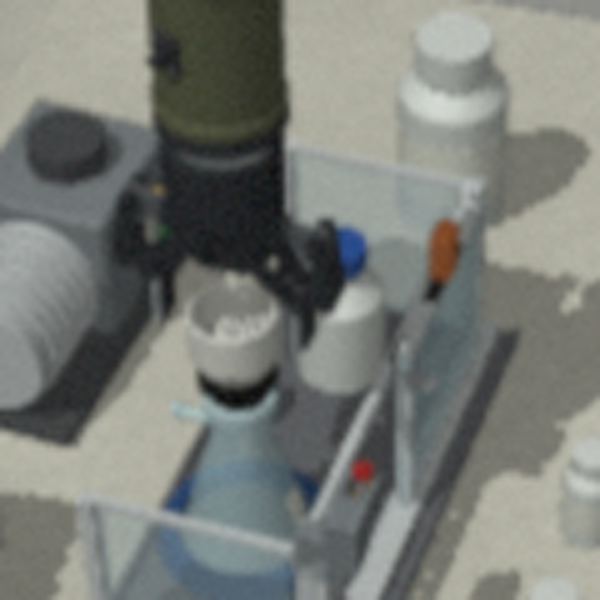

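```bash
python3 -m crank '{"offset": [[0,0,-0.02],[0,0,-0.05],[0,0,-0.085],[0,0,-0.1],[0,0,-0.1]], "yaw": [0,0,0,0,0], "gripper": [0,0,0,0,0]}' | grep -E "force"; python3 go.py 604 -205 316 86; python3 -m crank '{"offset": [[-0.035,0,0],[-0.065,0,0],[-0.07,0,0],[-0.07,0,0]], "yaw": [0,0,0,0], "gripper": [0,0,0,0]}' | grep -E "force";python3 -m crank '{"offset": [[0,0,0],[0,0,0]], "yaw": [0,0], "gripper": [0,0]}' >/dev/null
python3 - <<'E'
from h import *
import pickle
d=cam("wrist"); pickle.dump(d,open("w18.pkl","wb")); cv2.imwrite("pics/w18.png",d["frame"][:,:,::-1])
E
python3 go.py 604 -205 316 86
```

```text
force: [1.3, 0.2, -0.2]
t 19.67 grasp [ 606.2 -135.5  320.1] ang 85.9 tilt [ 0.018  -0.0065] off [-0.0695, 0.0028, 0.0045] yaw -0.1 F [ 1.3  0.2 -0.2] gap 85.2 q [ 0.54  0.49 -0.61  1.4   0.29  1.32 -0.15]
force: [-0.5, -0.4, -0.5]
t 20.22 grasp [ 600.1 -207.5  318.4] ang 85.7 tilt [ 0.0148 -0.0065] off [0.0028, 0.0038, 0.0025] yaw -0.3 F [-0.6  0.  -0.1] gap 85.4 q [ 0.64  0.51 -0.6   1.37  0.3   1.34 -0.04]
```

View pics/w18.png

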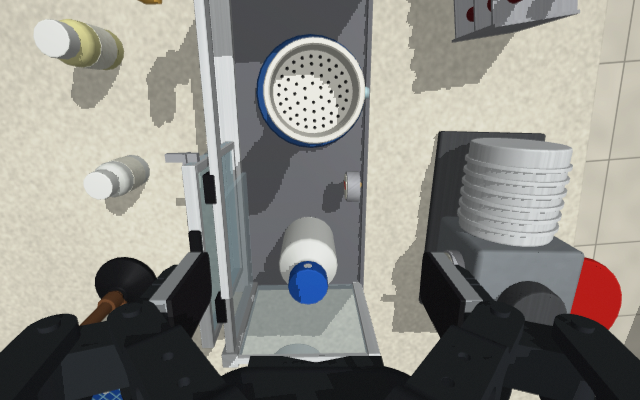

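```bash
python3 - <<'E'
from h import *
import pickle
d=pickle.load(open("w18.pkl","rb"))
crop(d,250,28,375,153,5,"pics/w18c.png")
E
```

```text
(no output)
```

View pics/w18c.png

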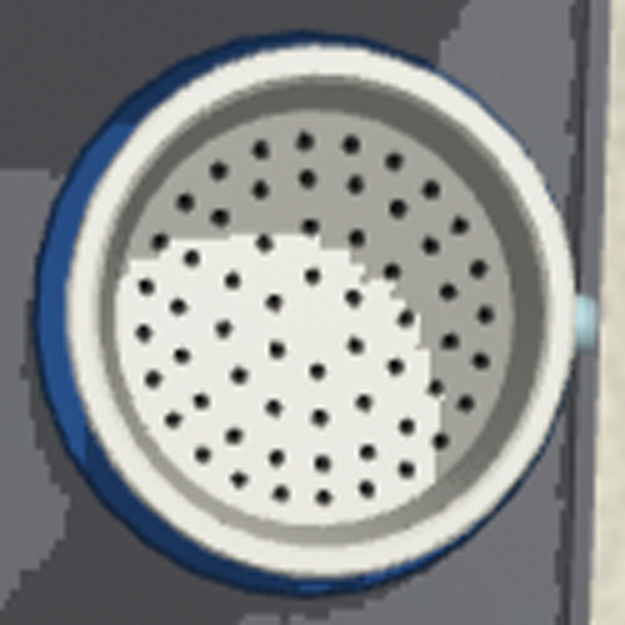

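```bash
python3 - <<'E'
from h import *
import pickle
d=pickle.load(open("w18.pkl","rb"))
P=lambda x,y:(250+x/5-.4,28+y/5-.4)
for z in (221,225,229):
    print(z,onz(d,P(320.5,310),z).round(1),np.linalg.norm(onz(d,P(67,310),z)-onz(d,P(574,310),z)).round(2),"floor",onz(d,P(313.5,317.5),z-24).round(1),np.linalg.norm(onz(d,P(113,317),z-24)-onz(d,P(514,317),z-24)).round(2))
# same for rack ref w12: floor centre vs rim centre
d=pickle.load(open("w12.pkl","rb"));P=lambda x,y:(255+x/5-.4,80+y/5-.4)
print(onz(d,P(267.5,262),140),onz(d,P((97+443)/2,(70+421)/2),116))
E
```

```text
221 [ 606.5 -135.6  221. ] 60.54 floor [ 605.7 -136.2  197. ] 53.15
225 [ 606.4 -135.6  225. ] 59.44 floor [ 605.7 -136.3  201. ] 52.28
229 [ 606.4 -135.6  229. ] 58.34 floor [ 605.7 -136.3  205. ] 51.41
[615.68238288 192.89274447 140.        ] [615.48012275 192.83625901 116.        ]
```

```bash
python3 go.py 478 -200 280 86; python3 -m crank '{"offset": [[0,-0.04,0],[0.001,-0.08,0.01],[0.001,-0.12,0.032],[0.001,-0.12,0.032],[0.001,-0.12,0.037]], "yaw": [0,0,0,0,0], "gripper": [0,0,0,0,0]}' >/dev/null; python3 -m crank '{"offset": [[0,0,0],[0,0,0]], "yaw": [0,0], "gripper": [0,0]}' >/dev/null;  python3 - <<'E'
from h import *
import pickle
d=cam("wrist"); pickle.dump(d,open("w19.pkl","wb")); cv2.imwrite("pics/w19.png",d["frame"][:,:,::-1])
a=np.linspace(0,2*np.pi,361)
def ext(z,r,cx=604.9,cy=-136.7):
    u=np.array([proj(d,(cx+r*np.cos(t),cy+r*np.sin(t),z)) for t in a]); return [float(x.round(1)) for x in (u[:,0].min(),u[:,0].max(),u[:,1].min(),u[:,1].max())]
print("fun rim",ext(225,30),"cup bottom",ext(192,30),"sleeve top",ext(179,27),"collar bot",ext(165,27))
E
python3 go.py 478 -200 280 86
```

```text
t 20.22 grasp [ 600.1 -207.5  318.4] ang 85.7 tilt [ 0.0148 -0.0065] off [-0.0015, -0.1228, 0.0366] yaw -0.3 F [-0.6  0.  -0.1] gap 85.4 q [ 0.64  0.51 -0.6   1.37  0.3   1.34 -0.04]
fun rim [499.7, 624.2, 31.4, 159.2] cup bottom [470.5, 575.2, 41.4, 149.4] sleeve top [466.3, 554.9, 50.0, 141.5] collar bot [457.2, 540.6, 52.6, 138.8]
t 20.85 grasp [ 479.2 -196.   279.4] ang 85.8 tilt [ 0.0128 -0.0071] off [-0.0042, -0.0008, -0.0005] yaw -0.2 F [-0.5 -0.2  0.4] gap 85.0 q [ 0.79  0.35 -0.63  1.74  0.23  1.11  0.02]
```

View pics/w19.png

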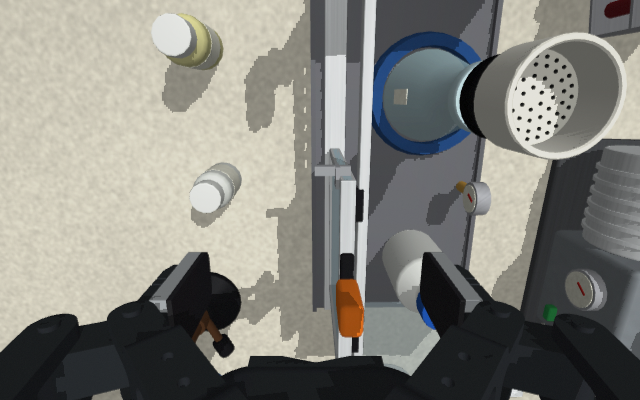

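```bash
python3 - <<'E'
from h import *
import pickle
d=pickle.load(open("w19.pkl","rb")); crop(d,440,20,640,170,4,"pics/w19c.png")
# pull
m=(d["frame"][:,:,0]>150)&(d["frame"][:,:,1]<150)&(d["frame"][:,:,2]<80)
ys,xs=np.where(m[240:360,320:380]); print(xs.min()+320,xs.max()+320,ys.min()+240,ys.max()+240)
crop(d,310,230,400,360,5,"pics/w19p.png")
E
```

```text
341 363 280 336
```

View pics/w19c.png

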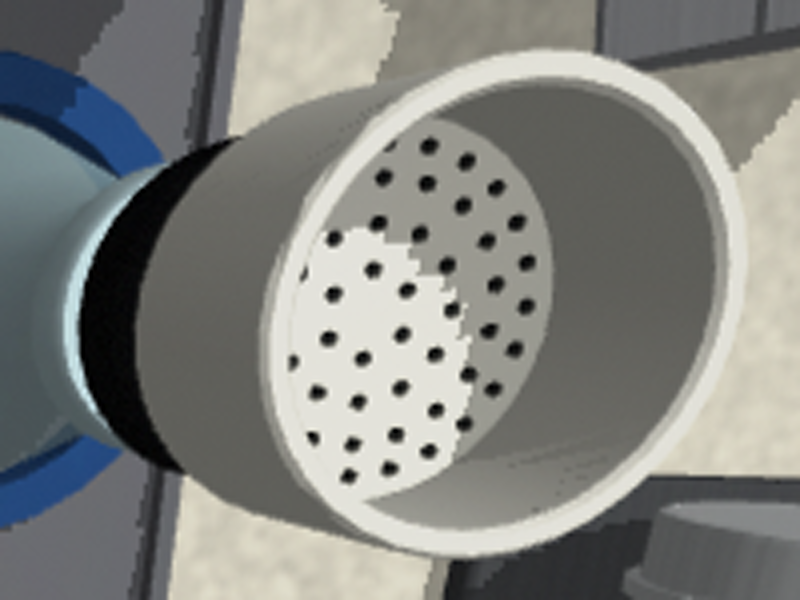

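View pics/w19p.png

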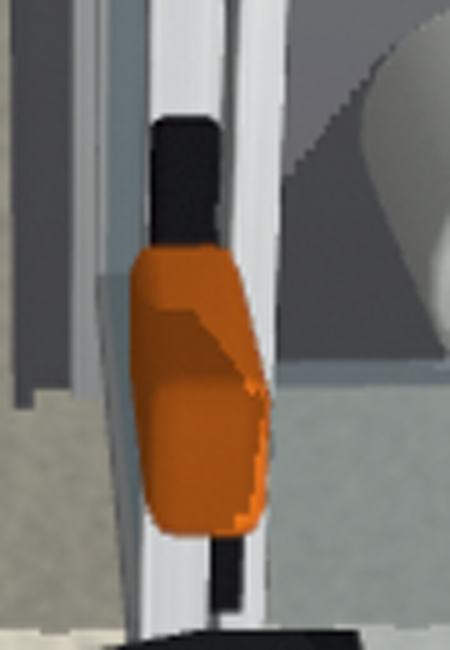

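```bash
python3 - <<'E'
from h import *
import pickle
d=pickle.load(open("w19.pkl","rb"))
P=lambda x,y:(310+x/5-.4,230+y/5-.4)
for p in [(205,455),(140,375),(268,390),(155,533),(262,533)]: print(onz(d,P(*p),208).round(1))
print(onz(d,P(185,245),168),onz(d,P(133,250),168),onz(d,P(235,250),168))
d6=pickle.load(open("w11.pkl","rb"))
E
python3 go.py 497 -270 250 86
```

```text
[ 497.8 -266.4  208. ]
[ 490.2 -254.   208. ]
[ 506.2 -257.5  208. ]
[ 490.8 -277.5  208. ]
[ 504.7 -278.7  208. ]
[ 499.48831323 -259.02330863  168.        ] [ 491.74693964 -259.23831138  168.        ] [ 506.85946104 -260.44227293  168.        ]
t 20.85 grasp [ 479.2 -196.   279.4] ang 85.8 tilt [ 0.0128 -0.0071] off [-0.0724, 0.0228, 0.0302] yaw -0.2 F [-0.5 -0.2  0.4] gap 85.0 q [ 0.79  0.35 -0.63  1.74  0.23  1.11  0.02]
```

```bash
python3 go.py 498.5 -315 262 86; python3 -m crank '{"offset": [[-0.04,0,0.005],[-0.08,0.008,0.01],[-0.117,0.027,0.018],[-0.117,0.027,0.018],[-0.117,0.027,0.018]], "yaw": [0,0,0,0,0], "gripper": [255,255,255,255,255]}' 40 >/dev/null; python3 -m crank '{"offset": [[0,0,0],[0,0,0]], "yaw": [0,0], "gripper": [255,255]}' >/dev/null; python3 go.py 498.5 -315 200 86
```

```text
t 20.85 grasp [ 479.2 -196.   279.4] ang 85.8 tilt [ 0.0128 -0.0071] off [-0.1172, 0.0277, 0.0185] yaw -0.2 F [-0.5 -0.2  0.4] gap 85.0 q [ 0.79  0.35 -0.63  1.74  0.23  1.11  0.02]
t 21.43 grasp [ 499.9 -316.1  261.5] ang 85.7 tilt [ 0.0137 -0.0051] off [0.0013, -0.0023, 0.0614] yaw -0.3 F [-0.  -0.9  0.6] gap 0.6 q [ 0.9   0.48 -0.59  1.58  0.28  1.15  0.17]
```

```bash
python3 -m crank '{"offset": [[0,0,0.02],[0,-0.001,0.045],[0,-0.001,0.061],[0,-0.001,0.061],[0,-0.001,0.061]], "yaw": [0,0,0,0,0], "gripper": [255,255,255,255,255]}' |grep force; python3 go.py 498.5 -290 200 86; python3 - <<'E'
from h import *
d=cam("wrist"); cv2.imwrite("pics/w20.png",d["frame"][:,:,::-1])
d=cam("side"); crop(d,270,80,370,200,5,"pics/s20.png")
E
```

```text
force: [0.2, -0.2, 0.4]
t 21.85 grasp [ 500.  -315.3  200.9] ang 85.8 tilt [ 0.0134 -0.0046] off [0.0251, -0.0032, 0.0007] yaw -0.2 F [ 0.2 -0.2  0.4] gap -0.2 q [ 0.88  0.53 -0.56  1.68  0.32  1.02  0.14]
```

View pics/w20.png

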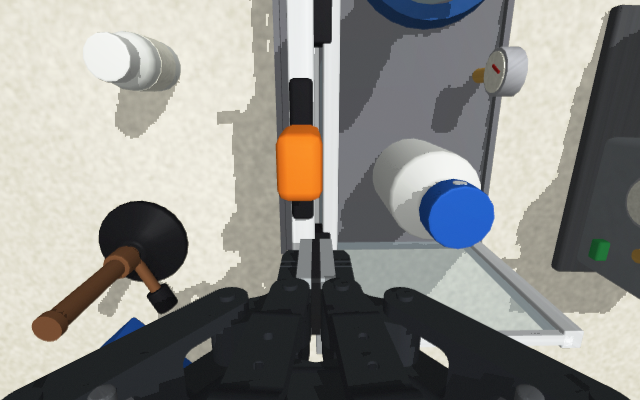

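View pics/s20.png

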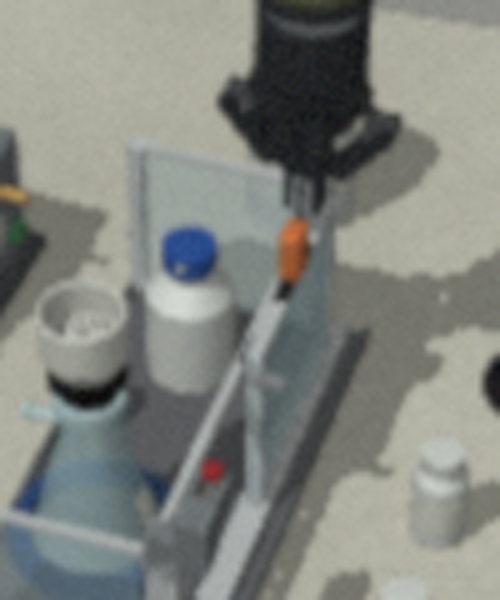

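```bash
python3 - <<'E'
from h import *
d=cam("wrist")
for p in [(278,165),(322,165),(300,200),(300,135)]: print(onz(d,p,208).round(1))
# guard rail direction: dark slot edges / white bar
print(onz(d,(300,80),168).round(1),onz(d,(303,218),168).round(1))
E
python3 go.py 496.5 -300 200 86
```

```text
[ 492.4 -267.8  208. ]
[ 507.1 -269.   208. ]
[ 498.7 -280.7  208. ]
[ 500.6 -258.4  208. ]
[ 501.1 -239.8  168. ] [ 497.3 -301.6  168. ]
t 22.0 grasp [ 500.8 -316.1  202.2] ang 85.8 tilt [ 0.016  -0.0063] off [0.0158, -0.0054, 0.002] yaw -0.2 F [-0.5 -0.2 -0.7] gap -0.3 q [ 0.88  0.53 -0.56  1.67  0.32  1.02  0.14]
```

```bash
python3 -m crank '{"offset": [[0.0,-0.004,0.001],[0.006,-0.004,0.001],[0.012,-0.004,0.001],[0.02,-0.004,0.001],[0.026,-0.004,0.001]], "yaw": [-1.2,-1.2,-1.2,-1.2,-1.2], "gripper": [255,255,255,255,255]}' |grep force; python3 go.py 498.5 -290 200 87
```

```text
force: [-0.9, -1.3, 1.6]
t 22.42 grasp [ 498.9 -288.9  201.3] ang 87.0 tilt [ 0.0164 -0.0066] off [-0.0012, -0.0002, 0.0013] yaw -0.0 F [-0.9 -1.3  1.6] gap -0.1 q [ 0.86  0.51 -0.58  1.72  0.32  0.99  0.11]
```

```bash
python3 -m crank '{"offset": [[0.01,0,0],[0.02,0,0],[0.03,0,0],[0.04,0,0],[0.05,0,0]], "yaw": [0,0,0,0,0], "gripper": [255,255,255,255,255]}' |grep force; python3 go.py 498.5 -290 200 87; python3 -m crank '{"offset": [[0.01,0,0],[0.02,0,0],[0.03,0,0],[0.04,0,0],[0.04,0,0]], "yaw": [0,0,0,0,0], "gripper": [255,255,255,255,255]}' |grep force; python3 go.py 498.5 -290 200 87; python3 - <<'E'
from h import *
d=cam("wrist"); cv2.imwrite("pics/w21.png",d["frame"][:,:,::-1])
E
```

```text
force: [1.6, -1.5, 0.9]
t 22.83 grasp [ 501.9 -237.7  201.2] ang 87.0 tilt [ 0.0171 -0.0068] off [-0.0524, -0.0006, 0.0015] yaw 0.0 F [ 1.6 -1.5  0.9] gap 0.3 q [ 0.79  0.48 -0.58  1.77  0.31  0.97  0.03]
force: [-0.0, 0.2, 0.1]
t 23.25 grasp [ 504.  -194.6  201.1] ang 87.2 tilt [ 0.0167 -0.0052] off [-0.0955, -0.0007, 0.0015] yaw 0.2 F [-0.   0.2  0.1] gap -0.1 q [ 0.72  0.46 -0.59  1.81  0.31  0.95 -0.05]
```

View pics/w21.png

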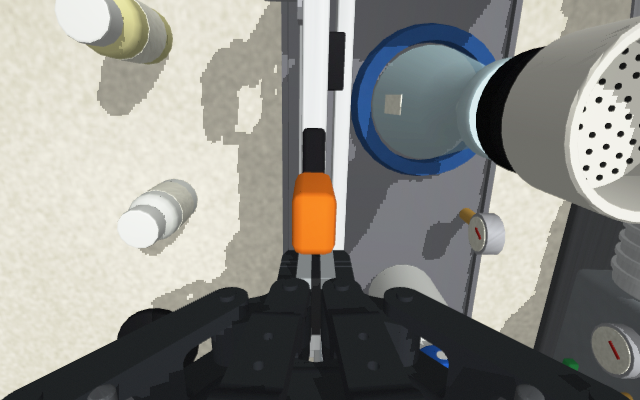

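```bash
python3 -m crank '{"offset": [[0.008,0,0],[0.014,0,0],[0.02,0,0],[0.024,0,0],[0.028,0,0]], "yaw": [0,0,0,0,0], "gripper": [255,255,255,255,255]}' |grep force; python3 go.py 506 -152 200 87; python3 -m crank '{"offset": [[0.003,0,0],[0.006,0,0],[0.009,0,0],[0.012,0,0]], "yaw": [0,0,0,0], "gripper": [255,255,255,255]}' |grep force; python3 go.py 506 -152 200 87
```

```text
force: [0.7, -6.7, -1.2]
t 23.72 grasp [ 505.  -169.1  200.6] ang 87.1 tilt [ 0.0159 -0.0076] off [0.0171, 0.0003, 0.0005] yaw 0.1 F [ 0.7 -6.7 -1.2] gap -0.2 q [ 0.68  0.45 -0.59  1.83  0.31  0.94 -0.1 ]
force: [1.2, -3.2, 0.2]
t 24.05 grasp [ 505.7 -157.2  200.6] ang 87.0 tilt [ 0.0164 -0.0081] off [0.0052, 0.0001, 0.0006] yaw 0.0 F [ 1.2 -3.2  0.2] gap -0.4 q [ 0.66  0.44 -0.59  1.84  0.31  0.94 -0.12]
```

```bash
python3 -m crank '{"offset": [[0.002,0,0],[0.004,0,0],[0.006,0,0]], "yaw": [0,0,0], "gripper": [255,255,255]}' |grep force; python3 go.py 506 -152 200 87; python3 -m crank '{"offset": [[0.001,0,0],[0.002,0,0],[0.003,0,0]], "yaw": [0,0,0], "gripper": [255,255,255]}' |grep force; python3 go.py 506 -152 200 87;python3 - <<'E'
from h import *
d=cam("wrist"); cv2.imwrite("pics/w22.png",d["frame"][:,:,::-1])
d=cam("side"); crop(d,260,110,360,220,5,"pics/s22.png")
E
```

```text
force: [2.0, -9.0, -0.7]
t 24.3 grasp [ 506.1 -151.1  200.6] ang 87.1 tilt [ 0.0165 -0.0084] off [-0.0009, 0.0, 0.0006] yaw 0.1 F [ 2.  -9.  -0.7] gap 0.0 q [ 0.65  0.44 -0.59  1.84  0.31  0.94 -0.13]
force: [1.7, -13.0, 0.2]
t 24.55 grasp [ 506.1 -151.   200.7] ang 86.9 tilt [ 0.0164 -0.0123] off [-0.001, 0.0001, 0.0007] yaw -0.1 F [  1.7 -13.    0.2] gap -0.2 q [ 0.65  0.44 -0.59  1.84  0.31  0.93 -0.14]
```

View pics/w22.png

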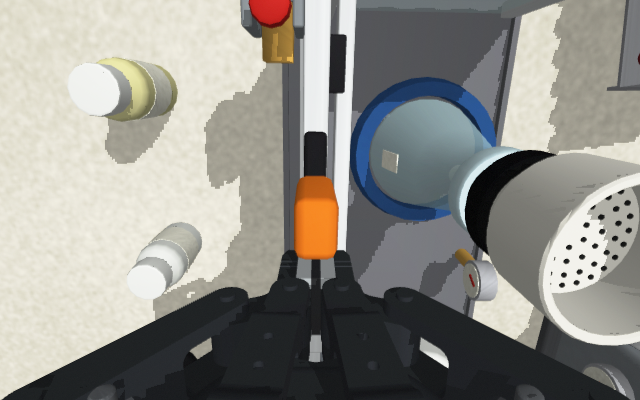

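View pics/s22.png

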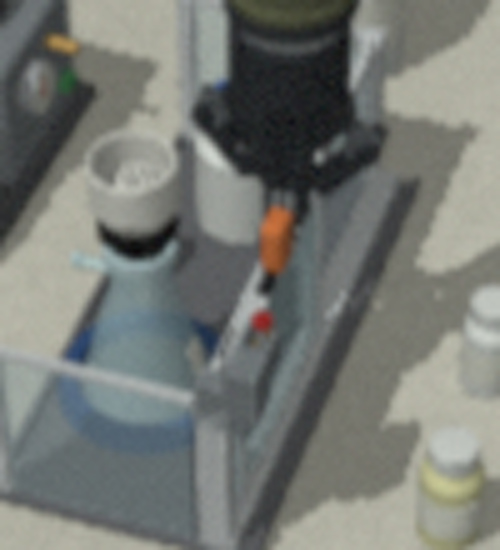

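```bash
python3 -m crank '{"offset": [[0.0005,0,0],[0.001,0,0],[0.001,0,0]], "yaw": [0,0,0], "gripper": [255,255,255]}' |grep force; python3 go.py 506 -152 200 87; python3 -m crank '{"offset": [[-0.003,0,0],[-0.01,0,0],[-0.02,0,0],[-0.03,0,-0.005],[-0.03,0,-0.03]], "yaw": [0,0,0,0,0], "gripper": [255,255,255,255,255]}' |grep force; python3 -m crank '{"offset": [[-0.01,0,-0.03],[-0.01,0,-0.06],[-0.01,0,-0.08],[-0.01,0,-0.08]], "yaw": [0,0,0,0], "gripper": [255,255,255,255]}' |grep force; python3 go.py 506 -152 200 87;python3 - <<'E'
from h import *
import pickle
d=cam("wrist"); cv2.imwrite("pics/w23.png",d["frame"][:,:,::-1]); pickle.dump(d,open("w23.pkl","wb"))
d=cam("side"); crop(d,260,110,360,220,5,"pics/s23.png")
d=cam("top"); crop(d,320,120,460,210,5,"pics/t23.png")
E
```

```text
force: [1.2, -6.1, -0.2]
t 24.9 grasp [ 505.9 -151.2  200.6] ang 86.9 tilt [ 0.0161 -0.0138] off [-0.0009, 0.0002, 0.0007] yaw -0.1 F [ 1.2 -6.1 -0.2] gap -0.1 q [ 0.65  0.44 -0.59  1.84  0.31  0.93 -0.14]
force: [-0.2, -1.2, 0.0]
force: [0.4, 0.2, -0.2]
t 25.65 grasp [ 501.7 -193.5  312.9] ang 86.6 tilt [ 0.016  -0.0143] off [0.0431, 0.0001, 0.1124] yaw -0.4 F [ 0.4  0.2 -0.2] gap -0.1 q [ 0.75  0.35 -0.62  1.64  0.23  1.21  0.02]
```

View pics/w23.png

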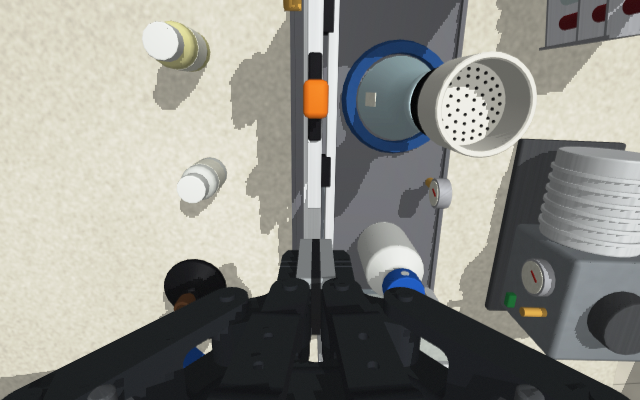

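View pics/s23.png

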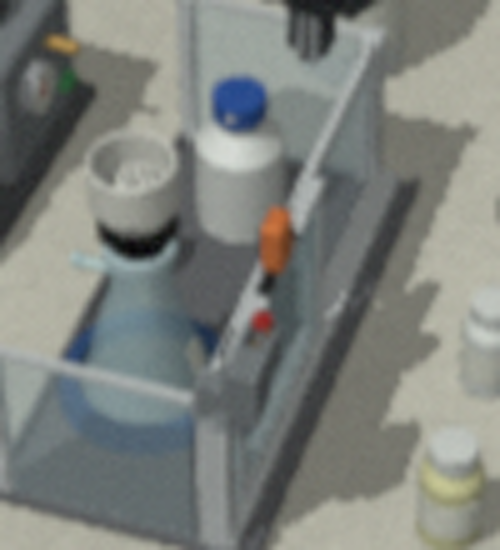

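View pics/t23.png

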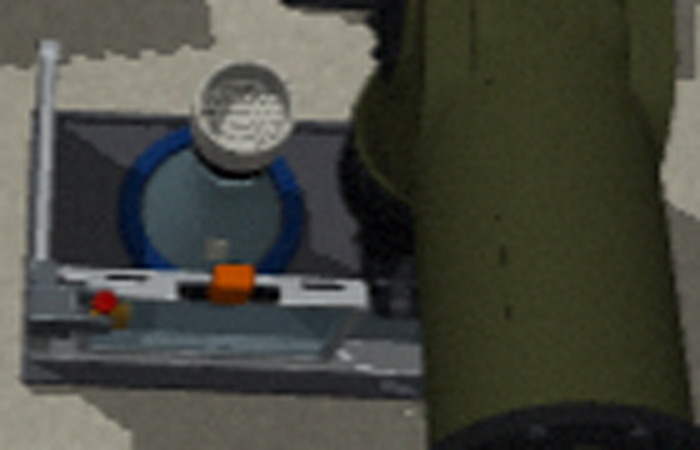

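```bash
python3 - <<'E'
from h import *
import pickle
d=pickle.load(open("w23.pkl","rb"))
m=((d["frame"][:,:,0]>180)&(d["frame"][:,:,2]<90)&(d["frame"][:,:,1]<180)).astype(np.uint8)
b,e,c=blob(m,(316,100)); print(b)
for p in [(b[0]+b[2]/2,b[1]+b[3]),(b[0]+b[2]/2,b[1]+8)]: print(onz(d,p,208).round(1))
crop(d,240,40,560,180,2.4,"pics/w23c.png")
s0=pickle.load(open("c0.pkl","rb"))[1]; s=cam("side")
for f in (s0,s):
    r=f["frame"].astype(int)[160:190,300:325]; m=(r[...,0]>130)&(r[...,1]<90)&(r[...,2]<90)
    w=(r[...,0]-r[...,1]).clip(40)-40.; ys,xs=np.mgrid[160:190,300:325]; w=w*m; print("knob",(w*xs).sum()/w.sum(),(w*ys).sum()/w.sum())
E
```

```text
[305  80  23  37]
[ 508.1 -138.4  208. ]
[ 509.1 -121.   208. ]
knob 311.81439393939394 173.41666666666666
knob 312.8868243243243 167.6216216216216
```

View pics/w23c.png

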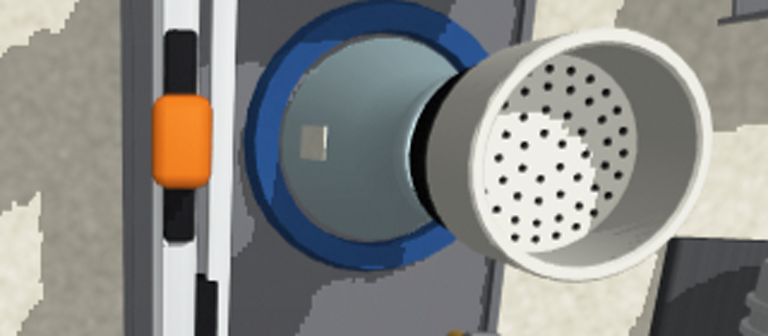

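```bash
python3 - <<'E'
from h import *
import pickle
t0,s0=pickle.load(open("c0.pkl","rb")); s=cam("side"); t=cam("top")
a=[cv2.resize(f["frame"][y:y+24,x:x+24,::-1],None,fx=14,fy=14,interpolation=cv2.INTER_NEAREST) for f,x,y in((s0,300,162),(s,300,162))]
b=[cv2.resize(f["frame"][y:y+24,x:x+24,::-1],None,fx=11,fy=11,interpolation=cv2.INTER_NEAREST) for f,x,y in((t0,330,168),(t,330,168))]
cv2.imwrite("pics/knob.png",np.hstack(a)); cv2.imwrite("pics/knobt.png",np.hstack(b))
for f,x0,x1,y0,y1 in((s0,308,317,169,180),(s,308,317,169,180),(t0,336,347,174,187),(t,336,347,174,187)):
    r=f["frame"].astype(float)[y0:y1,x0:x1]; w=(r[...,0]-np.maximum(r[...,1],r[...,2])*1.6).clip(0); w[r[...,1]>r[...,0]*.35]=0
    ys,xs=np.mgrid[y0:y1,x0:x1]; print((w*xs).sum()/w.sum(),(w*ys).sum()/w.sum(),int((w>0).sum()))
E
python3 go.py 506 -152 200 87
```

```text
312.1741204531903 173.59272510435304 5
312.0 173.5268505079826 2
340.5684371099709 179.94910553321316 17
340.5547897031931 180.05049936699956 15
t 25.95 grasp [ 499.4 -192.7  307.2] ang 86.7 tilt [ 0.0074 -0.0115] off [0.0422, 0.0034, 0.1068] yaw -0.3 F [ 0.1 -0.4 -0.7] gap -0.3 q [ 0.75  0.36 -0.62  1.65  0.23  1.2   0.02]
```

View pics/knob.png

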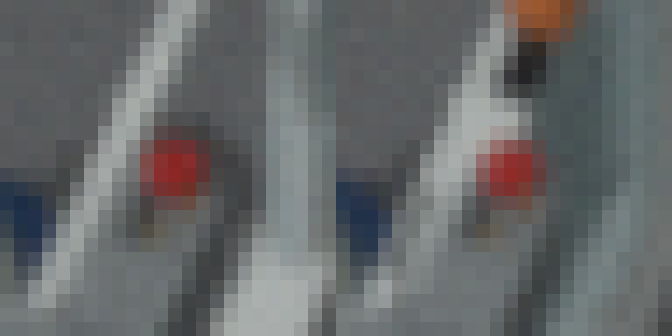

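```bash
python3 - <<'E'
from h import *
import pickle
d=pickle.load(open("w23.pkl","rb"));d18=pickle.load(open("w18.pkl","rb"));d19=pickle.load(open("w19.pkl","rb"))
p23=(486.3,104.0);p18=(250+320.5/5-.4,28+310/5-.4);p19=(440+(261+746)/8-.4,20+(49+556)/8-.4)
print(tri([(d,p23),(d18,p18)]),tri([(d19,p19),(d18,p18)]),onz(d,p23,225),onz(d19,p19,225),onz(d18,p18,225))
E
```

```text
(array([ 606.43312972, -135.62823237,  225.71925346]), [0.016997883027792194, 0.016997883027771755]) (array([ 606.45416299, -135.46149861,  225.27968087]), [0.1465778485927736, 0.14657784859276757]) [ 606.77960517 -135.69144443  225.        ] [ 606.66384071 -135.33140496  225.        ] [ 606.44311017 -135.60486807  225.        ]
```

```bash
python3 - <<'E'
from bench import job
print(job.finish_job())
E
```

```text
the job is handed in; nothing more can be done
None
```

The job is handed in at about 26 s. The middle sleeve is in the flask neck, the porcelain funnel is in the sleeve, and the guard is pushed shut and latched. Nothing else on the bench was used or touched.

**Last checks**
- **Sleeve:** the collar's underside measured about 10 mm above the flask rim, as it should be when seated.
- **Funnel:** two wrist-camera views put the cup rim at z 225.5 mm, which is 71 mm above the flask rim (about 155 mm) as expected. The final push was about 14 N.
- **Guard and latch:** the guard stopped dead with its pull straight in front of the flask. The red knob sits where it was at the start, so the bolt is down.
- **Robot:** the gripper was clear of everything when I handed in.

**What was off or disagreed**
- **Flask rim height:** early camera readings ranged from 148 to 153 mm. I took 155 mm from where the sleeve made contact and from a later oblique view.
- **Sleeve push:** the sleeve briefly took about 36 N on first contact, well over the 5–10 N asked. I backed off, released it and re-gripped it for a light push.
- **Funnel upright:** the funnel's rim centre is about 2 mm off the sleeve's axis, a lean of roughly 1 to 1.5°. I left it as it was.

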